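# Uncap a studded rail with the cap puller under the shelf lamp

## Robot

A 6-joint arm with a two-finger parallel gripper is mounted at the origin on the work surface. World frame = base frame: x ahead of the robot, y to its left, z up, the work surface at z = 0. Lengths are in m, angles in degrees, forces in N, time in s.
With the tool pointing down it reaches from about 0.25 to 0.725 m from the base axis. Payload 9.7 kg.
Tool frame: the origin (TCP) lies at the very end of the fingers, on their centre line; the grasp point (between the pads) lies 19 mm behind it; z points along the fingers, y is the direction in which the jaws open and shut (so a half turn about z gives the same grasp; the last joint's range is limited). The gripper opens to 85 mm and grips with 20 to 120 N. Pads are 22 mm wide; open, the fingers measure 114 mm over their backs; the gripper's body (76 mm by 85 mm) begins 54 mm behind the grasp point. The pads swing forward as they close: fully open they stand 13 mm farther back than shut.
Start: joints at [75.516, 4.979, 10.078, 95.1, 0, 90], TCP at [0.138, 0.533, 0.231] pointing down, gripper open.
Joint ranges: [-179.16, 179.16], [-48.56, 103.87], [-65.8, 70.77], [-126.05, 130.52], [-82.76, 87.17], [-180, 180]. Speed limits (degrees/s): [127.2, 127.2, 147.25, 180, 180, 180].

## Interface

Orientations are given as [roll, pitch, yaw] about the fixed x, y, z axes, in that order (R = Rz(yaw) Ry(pitch) Rx(roll)).
In Python, from workcell import bot gives the robot as it stands.
- The arm moves only by the shell command python3 -m pendant 'ROWS' [FORCE]. ROWS is JSON, a list that holds one entry, the list of rows, each a list of 7 numbers: the shift along the tool's x, y, z in cm, then the turn, a rotation vector about the tool's x, y, z in rad, then the opening in per cent of the stroke, from 0 (shut) to 100 (fully open). In form: [[[dx, dy, dz, ax, ay, az, gripper], ...]]. A call has 1 to 5 rows; each row shifts and turns the pose as measured when the row begins, along the tool's axes as they then stand; what a row does not reach is not made up. A row lasts 1/12 s, in which the tool goes at most 41.7 mm and 7.16 degrees, less where a joint would pass 70% of its speed; a pose out of reach is approached as far as the arm can. A call with a gripper value outside its range is refused whole. The fingers move at their own pace and stop on an object; FORCE is the grip in N (left out, the last holds). Time passes only in rows, so rows that do not move let the fingers close. It gives the time, the measured TCP pose, the force and the opening at its end, in the units of the state.
- bot.get_obs(): the state, without advancing time (a new reading comes with each control period).
- bot.camera(name): name is "scene" or "top" or "wrist"; returns the picture (400x640x3 uint8, red, green, blue); there is no depth.
- bot.get_calibration(name): a dict with "intrinsics" (3x3 intrinsics, pixels), "pose" (4x4, takes a point from camera to world coordinates); the wrist camera has in their place "T_tool_cam" (4x4, takes a point from camera to tool coordinates, whose origin is the TCP and whose axes are the flange's). Camera axes: x right, y down, z forward; pixel columns grow to the right and rows downward; lengths in m; the calibration is good to about 2 mm. A picture is of the moment at which its call begins: read the wrist's pose just before it. get_calibration takes no time and is no camera call.
- bot.job_done(): hands the job in, once; it reports no verdict.
Trained networks look in the newest picture that a camera, given by its name, has taken for a name from the list of things; names that differ only in an ending like _2 or _b are one class to them, and where a whole thing is asked for, a point or a joint stands for the part that bears it (a point fixed in the world has none). Each returns a list of dicts, best first, with "confidence" (0 to 1); they miss things now and then, are a little off and sometimes report something else, mostly with a low value. They report only what shows in the picture. A call takes as long as a camera call. They do not tell look-alikes from the thing itself.
- bot.masks_of(camera, thing): "pixels" (400x640 bool, what is visible of it) and "extent" ([left, top, right, bottom] in pixels, round what is visible of it).
- bot.mark_of(camera, thing): "uv" ([column, row] in pixels: a listed point, or the origin of a listed thing).
The state is a dict: "time": time; "q": joint angles; "qd": joint speeds; "joint_efforts": joint torques, N m; "ee_pos": TCP position; "tcp_rot": TCP orientation; "wrist_force": force on the tool from outside, world axes, zero at the start; "torque": the same for the moment, N m; "opening": finger opening in m.
Only numpy, scipy, OpenCV 4.12 (cv2) and the standard library are available. Lean on these libraries where they do the work, as an engineer would, in place of code of your own. Each camera call takes 0.05 s, during which the arm holds its last target. There are 200 camera calls.

## Task

Get the studded rail ready for its thread check: take the cap puller from its pocket and first switch on the shelf lamp by pushing the switch hidden under the shelf's front lip up from below until it stays in (the puller's forked toe reaches it). Then hook the puller under the flange of every protective cap that is on the rail, pull each straight up off its stud - do not pull them with the fingers - and leave all the caps in the shallow tray. Finish with the lamp on and the puller standing back in its pocket, and leave the other things on the bench where they are.

Things in the scene. Friction and masses are not known exactly. Their poses are not given: they have to be found in the camera images.
- rail: steel rail fixed on the bench: flat bar 50 (x) x 264 (y) x 10 mm with five upright threaded studs, 16 mm diameter, tops 33 mm above the bar, in a row along the rail's y axis at y = -112, -56, 0, 56, 112 mm. Origin: centre of the bar's underside; z up. Three to five studs carry a cap, which is snapped on: it holds against roughly 10 N straight up, lets go within the first 4 mm, then slides with little drag and clears the stud's tip when raised 33 mm
- lamp_switch (a joint): push switch of the shelf lamp in the underside of the shelf's front lip; value: how far it is pushed up, in m: 0 = off, 0.006 = fully in. It moves straight up against about 5 N and stays wherever it is left; the lamp is on from 0.005 up
- lamp_switch_face (a point): centre of the downward-looking face of the lamp switch, a white round button of 20 mm diameter, 7 mm proud of the lip's underside when off, 1 mm when on. It lies 20 mm behind the shelf's front edge, in the middle of the shelf's length, right behind a black plate 40 mm wide on that edge. Axes as the shelf's
- shelf_lip (a point): middle of the front edge of the fixed bench shelf, half-way up; x points away from the robot into the shelf. Shelf 320 mm long (y), 200 mm deep. Front edge (board with the lip below it) 30 mm thick: underside 150, top 180 mm above the bench; the lip is 45 mm deep. Bins 55 mm high stand on the shelf from 119 mm behind the edge; below it is free but for a post at each end
- puller_grip (a point): centre of the handle of the cap puller, a C-shaped steel tool, 113 mm tall, 180 g, upright in its pocket. x: the way the fork points, y: across, z: up. Handle: rubber block 24 (x) x 16 (y) x 50 (z) mm. From its foot an arm 8 mm thick, 30 mm wide (underside 33 mm below this point) runs back to an upright plate 43 mm wide, 5 mm thick at x = -34 to -29 mm, down to the fork. Balance point 15 mm behind the handle
- puller_fork (a point): point in the puller's fork, straight below the handle's centre (83 mm), level with the fork's top face. The fork runs forward from the foot of the upright plate under the handle: two prongs 7 mm wide, 5 mm thick, x = -34 to +16 mm, centres at y = -18 and +18 mm, slot 29 mm wide, open in front. The mouth between fork and arm is 50 mm high and 45 mm deep. Axes as the handle's
- pocket: the puller's pocket, a grey open steel box fixed on the bench: 66 (x) x 59 (y) x 34 mm outside, walls and floor 4 mm, inside 58 x 51 mm. Origin: centre of the underside. The puller's foot (50 x 43 mm) stands on its floor, fork along the pocket's x axis, the handle 9 mm to the +x side of the pocket's middle (turned end for end it fits as well)
- tray: shallow loose aluminium tray, 160 (x) x 270 (y) x 16 mm outside, walls and floor 3 mm, 500 g; origin: centre of the underside
- cap1_mid (a point): protective cap on stud 1 of the rail (stud y = -112 mm), or absent: black plastic, open below, 24 mm diameter, 38 mm tall, 15 g, round flange 40 mm in diameter, 3 mm thick, its underside 14 mm above the cap's lower edge, which rests on the rail's bar. This point: on the axis, half-way up (19 mm above the lower edge); z along the axis towards the closed top
- cap2_mid (a point): protective cap on stud 2 of the rail (stud y = -56 mm), or absent; like cap1
- cap3_mid (a point): protective cap on stud 3 of the rail (stud y = 0 mm), or absent; like cap1
- cap4_mid (a point): protective cap on stud 4 of the rail (stud y = 56 mm), or absent; like cap1
- cap5_mid (a point): protective cap on stud 5 of the rail (stud y = 112 mm), or absent; like cap1
- big_nut: bystander: loose steel hex nut, 46 mm across corners, 20 mm high; origin: centre of the underside
- wrench: bystander: loose steel wrench, 160 mm long, lying along its x axis
- carton: bystander: loose cardboard carton 60 x 90 x 50 mm; origin: centre of the underside
- hex_bolt: bystander: loose steel bolt standing on its head, 16 mm diameter, head 32 mm across corners, 60 mm tall; origin: centre of the underside
- tape_roll: bystander: loose roll of brown tape, 90 mm diameter, 45 mm high; origin: centre of the underside
Mind the look-alikes: they are no part of the job. Leave any brown look-alike of the part that bears cap4_mid alone. What is shaped like the part that bears cap5_mid but red is not meant.

How it is judged (in metres and radians):
On the way, in this order (a step that is already met when the one before it is completed fails the run):
1. the lamp is switched on: its switch pushed in at least 5 mm, before the caps are in the tray (value of joint lamp_switch above 0.005 m), for 0.2 s.
2. all the caps that were on the rail are in the tray (x of cap1_mid in the frame of tray between -0.079 and 0.079 m and y of cap1_mid in the frame of tray between -0.134 and 0.134 m and z of cap1_mid in the frame of tray between 0 and 0.05 m and x of cap2_mid in the frame of tray between -0.079 and 0.079 m and y of cap2_mid in the frame of tray between -0.134 and 0.134 m and z of cap2_mid in the frame of tray between 0 and 0.05 m and x of cap3_mid in the frame of tray between -0.079 and 0.079 m and y of cap3_mid in the frame of tray between -0.134 and 0.134 m and z of cap3_mid in the frame of tray between 0 and 0.05 m and x of cap4_mid in the frame of tray between -0.079 and 0.079 m and y of cap4_mid in the frame of tray between -0.134 and 0.134 m and z of cap4_mid in the frame of tray between 0 and 0.05 m and x of cap5_mid in the frame of tray between -0.079 and 0.079 m and y of cap5_mid in the frame of tray between -0.134 and 0.134 m and z of cap5_mid in the frame of tray between 0 and 0.05 m), for 0.2 s.
At the end, for the whole second after the job is handed in: Lamp switch in by 5 mm or more; every cap's middle inside the tray walls and less than 50 mm above its underside, at rest; tray flat on the bench; puller upright (0.15 rad) on its pocket's floor, handle centre within 25 mm of the pocket's middle and 85 to 100 mm above its underside (all of step 2 and value of joint lamp_switch above 0.005 m and height (world z) of tray below 0.01 m and angle between tray's own z axis and vertical below 0.1 rad and linear speed of each of cap1, cap2, cap3, cap4, cap5 below 0.03 m/s and horizontal distance between puller_grip and pocket below 0.025 m and z of puller_grip in the frame of pocket between 0.085 and 0.1 m and angle between puller_grip's own z axis and vertical below 0.15 rad); the robot touches nothing.
It fails at once if the fingers touch a cap that is still on its stud ((contact force between the fingers and cap1 above 0.5 N and distance of cap1_mid from where it was at the start of the episode below 0.02 m) or (contact force between the fingers and cap2 above 0.5 N and distance of cap2_mid from where it was at the start of the episode below 0.02 m) or (contact force between the fingers and cap3 above 0.5 N and distance of cap3_mid from where it was at the start of the episode below 0.02 m) or (contact force between the fingers and cap4 above 0.5 N and distance of cap4_mid from where it was at the start of the episode below 0.02 m) or (contact force between the fingers and cap5 above 0.5 N and distance of cap5_mid from where it was at the start of the episode below 0.02 m)).
It fails at once if a cap is pulled off while the lamp is still off (value of joint lamp_switch below 0.0045 m and distance of any of cap1_mid, cap2_mid, cap3_mid, cap4_mid, cap5_mid from where it was at the start of the episode above 0.02 m).
It fails at once if a bystander is shifted by more than 40 mm (distance of any of big_nut, wrench, carton, hex_bolt, tape_roll from where it was at the start of the episode above 0.04 m).
Of cap1, cap2, cap3, cap4, cap5 only 3 to 5 are there at a start; the rules pass over those that are not, and their reading is None.
At some moment in a run one of tray may be knocked a few centimetres aside while the robot is not near it.
It also fails if it takes over 210 s, if anything falls off the work surface, if the arm or the gripper's body presses on something with over 40 N, if the wrist force passes 120 N, or if a joint passes its speed limit or range.

## Working session

There is one attempt and no reset: what is moved stays moved. The work goes in short steps, Python scripts to look and compute and a shell command to move; the robot and the scene stay as the last step left them, time stands still between calls to the robot, and variables do not carry over. Pictures are saved under pics/ and viewed, about 12 in all and at most 16, crops included, and the job is handed in when it is done.

```bash
mkdir -p pics; ls; python3 - <<'E'
from workcell import bot
import cv2,numpy as np
np.set_printoptions(precision=4,suppress=True)
for c in ["scene","top"]:
    im=bot.camera(c); cv2.imwrite(f"pics/{c}0.png",im[:,:,::-1])
    k=bot.get_calibration(c); print(c,k["intrinsics"],k["pose"])
    for t in ["rail","puller_grip","puller_fork","pocket","tray","lamp_switch_face","shelf_lip","cap1_mid","cap2_mid","cap3_mid","cap4_mid","cap5_mid","big_nut","wrench","carton","hex_bolt","tape_roll"]:
        try: print(t,[(np.round(r["uv"],1).tolist(),round(r["confidence"],2)) for r in bot.mark_of(c,t)])
        except Exception as e: print(t,e)
print(bot.get_calibration("wrist")); print(bot.get_obs())
E
```

```text
pics
scene [[407.8615   0.     322.4129]
 [  0.     407.8615 200.9305]
 [  0.       0.       1.    ]] [[-0.8766  0.344  -0.3365  0.8987]
 [ 0.4812  0.639  -0.6002  0.7729]
 [ 0.0086 -0.688  -0.7256  0.9589]
 [ 0.      0.      0.      1.    ]]
rail [([283.1, 165.7], 0.73)]
puller_grip [([329.3, 187.9], 0.52)]
puller_fork [([328.6, 205.6], 0.66)]
pocket [([329.0, 203.0], 0.71)]
tray [([350.8, 266.9], 0.84)]
lamp_switch_face []
shelf_lip [([251.8, 181.0], 0.63)]
cap1_mid []
cap2_mid [([277.1, 147.5], 0.44)]
cap3_mid [([285.1, 156.4], 0.54)]
cap4_mid [([295.6, 163.3], 0.64), ([259.9, 169.7], 0.43)]
cap5_mid [([272.9, 187.2], 0.53), ([300.8, 172.3], 0.43)]
big_nut [([281.9, 229.0], 0.72)]
wrench [([409.5, 243.3], 0.91)]
carton [([324.6, 145.5], 0.72)]
hex_bolt [([301.5, 217.9], 0.42), ([251.9, 183.4], 0.16)]
tape_roll [([400.2, 348.6], 0.94)]
top [[408.9733   0.     328.641 ]
 [  0.     408.9733 199.9386]
 [  0.       0.       1.    ]] [[-0.0814 -0.9757  0.2037  0.2919]
 [-0.9967  0.0784 -0.023   0.0667]
 [ 0.0065 -0.2048 -0.9788  1.1206]
 [ 0.      0.      0.      1.    ]]
rail [([431.5,
[... 799 characters left out ...]
17],
       [  0.    ,   0.    ,   1.    ]]), 'T_tool_cam': array([[-0.0002, -0.9527, -0.3038,  0.0788],
       [ 1.    ,  0.0003, -0.0016, -0.001 ],
       [ 0.0016, -0.3038,  0.9527, -0.1419],
       [ 0.    ,  0.    ,  0.    ,  1.    ]])}
{'time': 1.8, 'q': array([75.5151,  4.9778, 10.0788, 95.0993, -0.001 , 90.0009]), 'qd': array([ 0.0258, -0.0387,  0.0365,  0.0141, -0.0372, -0.0016]), 'joint_efforts': array([  0.0008, -52.0096,  46.486 ,   0.0016,   0.    ,  -0.    ]), 'ee_pos': array([0.1376, 0.5325, 0.2313]), 'tcp_rot': array([179.9983,   0.001 , 165.5142]), 'wrist_force': array([-0.9503, -0.2403,  0.6398]), 'torque': array([ 0.0335,  0.0086, -0.0265]), 'opening': 0.08518876560592605}
```

```bash
python3 - <<'E'
import cv2
s=cv2.imread("pics/scene0.png")[110:310,210:450]; t=cv2.imread("pics/top0.png")[90:310,130:500]
cv2.imwrite("pics/s0c.png",cv2.resize(s,None,fx=3.3,fy=3,interpolation=cv2.INTER_CUBIC)[:600,:800])
cv2.imwrite("pics/t0c.png",cv2.resize(t,None,fx=2.16,fy=2.16,interpolation=cv2.INTER_CUBIC))
E
```

```text
(no output)
```

View pics/s0c.png

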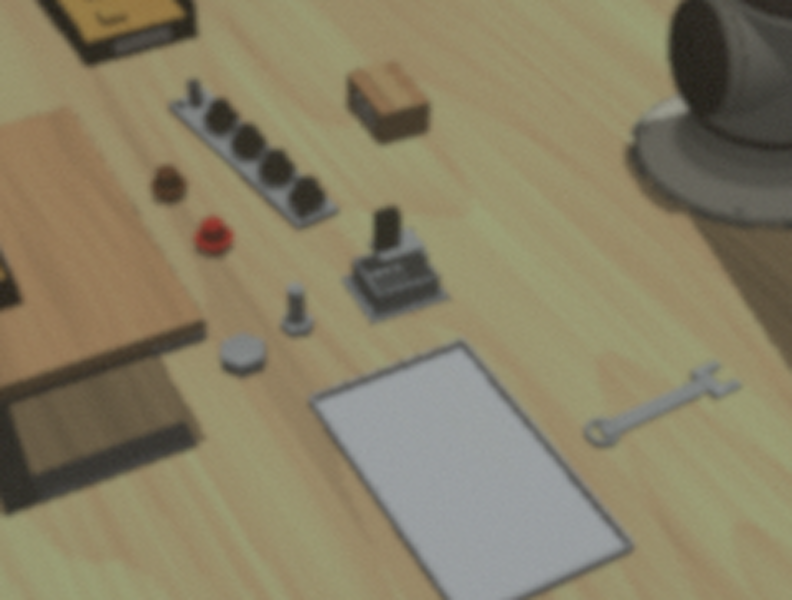

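View pics/t0c.png

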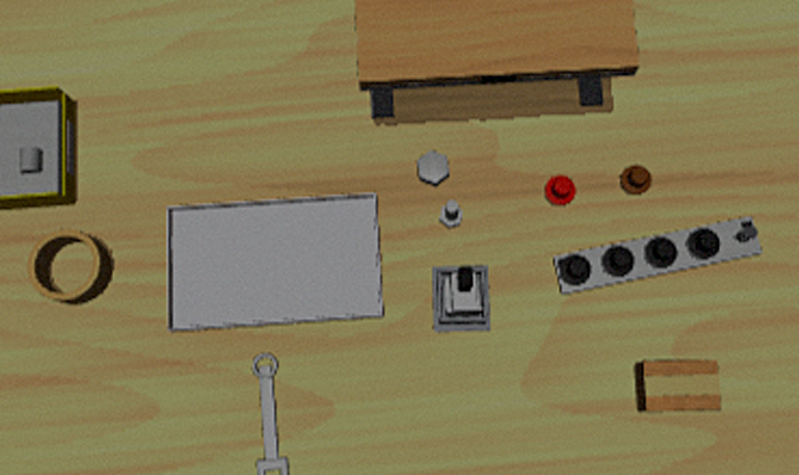

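The views show four black caps on the rail (crop pixels 576,269 to 705,243), with the stud at the far right end (748,232) bare, so cap1 is absent. The red cap (560,190) and brown cap (635,180) stand off the rail and are look-alikes. The puller is in its pocket (463,285) with its handle towards +x. The tray is at (275,262), and the shelf's black plate is at about (497,78).

```bash
cat > h.py <<'E'
from workcell import bot
import numpy as np,cv2
from scipy.spatial.transform import Rotation as R
np.set_printoptions(precision=4,suppress=True)
def cam(c,o=None):
    k=bot.get_calibration(c)
    if c!="wrist": return k["intrinsics"],k["pose"]
    o=o or bot.get_obs(); T=np.eye(4);T[:3,:3]=R.from_euler("xyz",o["tcp_rot"],degrees=True).as_matrix();T[:3,3]=o["ee_pos"]
    return k["intrinsics"],T@k["T_tool_cam"]
def ray(c,uv,o=None):
    K,P=cam(c,o); d=P[:3,:3]@np.linalg.solve(K,[uv[0],uv[1],1.]); return P[:3,3],d
def at_z(c,uv,z,o=None):
    p,d=ray(c,uv,o); return p+d*(z-p[2])/d[2]
def tri(*rs):
    A=0;b=0
    for p,d in rs:
        d=d/np.linalg.norm(d);M=np.eye(3)-np.outer(d,d);A=A+M;b=b+M@p
    return np.linalg.solve(A,b)
def proj(c,X,o=None):
    K,P=cam(c,o);q=K@(np.linalg.inv(P)@np.append(X,1))[:3];return q[:2]/q[2]
E
python3 - <<'E'
from h import *
im=cv2.imread("pics/top0.png");hsv=cv2.cvtColor(im,cv2.COLOR_BGR2HSV)
bot.camera("top")
def box(t,z):
    for r in bot.masks_of("top",t)[:3]:
        m=r["pixels"].astype(np.uint8); c,(w,h),a=cv2.minAreaRect(np.argwhere(m)[:,::-1].astype(np.float32))
        B=cv2.boxPoints((c,(w,h),a)); P=np.array([at_z("top",b,z)[:2] for b in B])
        e=P[1]-P[0];f=P[2]-P[1]; l=e if np.linalg.norm(e)>np.linalg.norm(f) else f
        print(t,round(r["confidence"],2),P.mean(0),"sides",np.linalg.norm(e),np.linalg.norm(f),"long dir",np.degrees(np.arctan2(l[1],l[0])))
for t,z in [("rail",.01),("tray",.016),("pocket",.034),("puller_grip",.1),("carton",.05),("big_nut",.02),("tape_roll",.045),("hex_bolt",.0),("wrench",0)]: box(t,z)
# dark caps
v=hsv[:,:,2]; m=((v<60)).astype(np.uint8); m[:, :375]=0;m[:,500:]=0;m[:180]=0;m[240:]=0
n,l,st,ce=cv2.connectedComponentsWithStats(m)
for i in range(1,n):
    if st[i,4]>20: print("dark",st[i],ce[i],at_z("top",ce[i],.03))
d=lambda x,y:(130+x/2.16,90+y/2.16)
for p in [(576,269),(619,261),(661,252),(705,243)]: print("captop",at_z("top",d(*p),.048)[:2], "flange",at_z("top",d(*p),.027)[:2])
print("stud",at_z("top",d(747,226),.043))
print("plate lo/hi",[at_z("top",d(x,y),z) for x,y,z in [(478,80,.18),(518,77,.18)]])
print("shelf front", [at_z("top",d(x,y),.18) for x,y in [(357,82),(637,67)]])
s=[([277.1,147.5],[453.9,202.2]),([285.1,156.4],[437.1,209.7]),([295.6,163.3],[416.7,208.7]),([300.8,172.3],[395.3,215.7]),([329.3,187.9],[346,219]),([329,203],[347.1,227.5]),([251.8,181],[361.4,127])]
for a,b in s: print("tri",tri(ray("scene",a),ray("top",b)))
print(at_z("top",(346,219),.093),at_z("top",(347.1,227.5),0),at_z("top",(361.4,127),.165))
E
```

```text
rail 0.63 [ 0.4787 -0.2483] sides 0.2685756263075603 0.05292935000786195 long dir -83.17128784085634
tray 0.84 [0.5094 0.2432] sides 0.27865477625001683 0.16183558580952812 long dir -90.44291127044897
pocket 0.83 [0.4414 0.0088] sides 0.07018162723776145 0.08099486793991927 long dir 174.54505074520534
pocket 0.71 [0.3148 0.2502] sides 0.037348794168292135 0.15312403189512724 long dir 179.52235645594504
pocket 0.65 [0.4491 0.0054] sides 0.04319008911748037 0.06498537025939888 long dir 174.65992265939042
puller_grip 0.64 [0.4408 0.0091] sides 0.04056683569522153 0.058524482817364804 long dir 174.65992265939042
puller_grip 0.15 [ 0.4545 -0.122 ] sides 0.03564544024414283 0.0360196799960604 long dir 173.2236803145362
carton 0.61 [ 0.3128 -0.2405] sides 0.1017741712405214 0.05898053579887493 long dir -94.6432752213224
big_nut 0.48 [0.6145 0.0294] sides 0.03930040400728987 0.04069559996277073 long dir 175.09060525202315
tape_roll 0.56 [0.5163 0.4879] sides 0.0903388657672563 0.10677338305894944 long dir -120.83153845839836
hex_bolt 0.45 [0.5571 0.0099] sides 0.025438405842784544 0.03475582
[... 484 characters left out ...]
643 -0.1359  0.03  ]
captop [ 0.461  -0.1358] flange [ 0.4643 -0.1398]
captop [ 0.4667 -0.19  ] flange [ 0.4701 -0.195 ]
captop [ 0.4737 -0.2433] flange [ 0.4773 -0.2494]
captop [ 0.4806 -0.2994] flange [ 0.4843 -0.3066]
stud [ 0.4988 -0.3568  0.043 ]
plate lo/hi [array([ 0.6644, -0.0253,  0.18  ]), array([ 0.6644, -0.0708,  0.18  ])]
shelf front [array([0.6728, 0.1111, 0.18  ]), array([ 0.6658, -0.2069,  0.18  ])]
tri [ 0.4851 -0.2982  0.0338]
tri [ 0.4724 -0.2557  0.0183]
tri [ 0.4703 -0.1902  0.0388]
tri [ 0.4653 -0.1385  0.0327]
tri [0.4505 0.0052 0.0817]
tri [ 0.4417 -0.0027  0.0011]
tri [ 0.6682 -0.0511  0.1613]
[0.4528 0.0026 0.093 ] [ 0.4435 -0.0041  0.    ] [ 0.6685 -0.0518  0.165 ]
```

```bash
cat >> h.py <<'E'
def need(p,yaw,o=None):
    "remaining shift (cm) and turn (rad) in tool axes to TCP p, tool down with yaw"
    o=o or bot.get_obs(); A=R.from_euler("xyz",o["tcp_rot"],degrees=True); B=R.from_euler("xyz",[180,0,yaw],degrees=True)
    print("now",o["ee_pos"],o["tcp_rot"],"t",round(o["time"],2),"need cm",100*A.inv().apply(np.array(p)-o["ee_pos"]),"rot",(A.inv()*B).as_rotvec(),"F",o["wrist_force"],"open",round(o["opening"],4),"q",o["q"])
E
python3 -m pendant '[[[0,0,0,0,0,-0.12,100],[0,0,0,0,0,-0.12,100],[0,0,0,0,0,-0.12,100],[0,0,0,0,0,-0.12,100]]]' 80
python3 -c "
from h import *
need([.38,.01,.25],-5.3); need([.38,.01,.25],174.7)"
```

```text
time: 2.63
ee_pos: [0.1376, 0.5325, 0.2313]
tcp_rot: [180.0, -0.0, -166.2]
wrist_force: [0.1, 0.1, 0.0]
opening: 0.0855
now [0.1376 0.5325 0.2313] [ 179.9999   -0.0022 -166.1678] t 2.63 need cm [-11.0476 -56.5324  -1.8724] rot [ 0.0001 -0.     -2.8077] F [0.0583 0.1326 0.0488] open 0.0855 q [75.5139  4.9801 10.079  95.0999  0.0019 61.6817]
now [0.1376 0.5325 0.2313] [ 179.9999   -0.0022 -166.1678] t 2.63 need cm [-11.0476 -56.5324  -1.8724] rot [-0.     -0.      0.3339] F [0.0583 0.1326 0.0488] open 0.0855 q [75.5139  4.9801 10.079  95.0999  0.0019 61.6817]
```

```bash

python3 -m pendant '[[[-0.8,-4,-0.15,0,0,0.024,100],[-0.8,-4,-0.15,0,0,0.024,100],[-0.8,-4,-0.15,0,0,0.024,100],[-0.8,-4,-0.15,0,0,0.024,100],[-0.8,-4,-0.15,0,0,0.024,100]]]' >/dev/null
python3 -m pendant '[[[-0.8,-4,-0.15,0,0,0.024,100],[-0.8,-4,-0.15,0,0,0.024,100],[-0.8,-4,-0.15,0,0,0.024,100],[-0.8,-4,-0.15,0,0,0.024,100],[-0.8,-4,-0.15,0,0,0.024,100]]]' >/dev/null
python3 -m pendant '[[[-0.8,-4,-0.15,0,0,0.024,100],[-0.8,-4,-0.15,0,0,0.024,100],[-0.8,-4,-0.15,0,0,0.024,100],[0,0,0,0,0,0,100]]]' >/dev/null
python3 -c "
from h import *
need([.36,.01,.25],174.7)"
```

```text
now [0.2929 0.0225 0.2485] [-179.7594    0.3648  176.1209] t 3.8 need cm [-6.7838 -0.7946 -0.1018] rot [-0.0041  0.0064  0.0248] F [-0.3599  0.3011  0.0091] open 0.0857 q [  4.6793 -29.3848 -16.3992 102.6608  -0.2922   8.5583]
```

```bash

python3 -m pendant '[[[-3.4,-0.4,0,0,0,0.012,100],[-3.4,-0.4,0,0,0,0.012,100],[0,0,0,0,0,0,100]]]' >/dev/null
python3 - <<'E'
from h import *
need([.453,.004,.2],174.7)
o=bot.get_obs(); im=bot.camera("wrist"); cv2.imwrite("pics/w1.png",im[:,:,::-1])
for t,z in [("puller_grip",.092),("puller_fork",.009),("pocket",0)]:
    for r in bot.mark_of("wrist",t)[:2]: print(t,r["uv"],r["confidence"],at_z("wrist",r["uv"],z,o))
E
```

```text
now [0.3619 0.0044 0.2509] [-179.8341    0.7256  174.0056] t 4.05 need cm [-8.9967  0.9267  5.2043] rot [-0.003   0.0126 -0.0121] F [ 0.2971 -0.2819 -0.8493] open 0.0855 q [  0.8943 -20.5749 -10.4332  99.4413  -0.2518   6.8882]
puller_grip [328.1, 258.1] 0.91 [0.4507 0.0054 0.092 ]
puller_fork [328.7, 230.9] 0.76 [0.4544 0.0084 0.009 ]
```

View pics/w1.png

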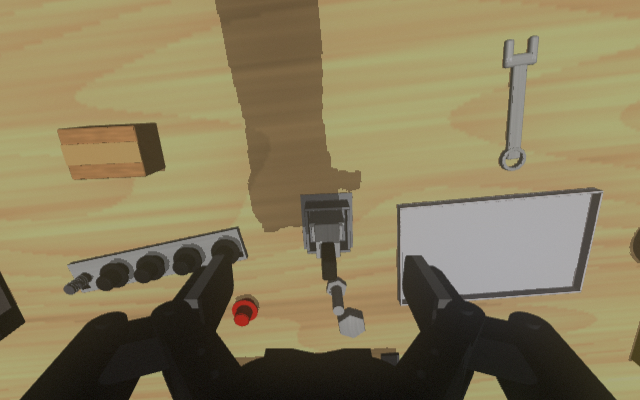

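The wrist view shows the puller in its pocket (handle at 328,258), with its plate and arm on the robot's side and the fork pointing away. The bolt and nut lie beyond it at (337,290) and (350,322).

```bash
python3 - <<'E'
from h import *
o=bot.get_obs()
for c,a,b in [("wrist",(303,195),(351,193)),("wrist",(307,254),(303,196)),("wrist",(351,250),(352,194))]:
    p,q=at_z(c,a,.034,o),at_z(c,b,.034,o); print(p,q,np.degrees(np.arctan2(*(q-p)[1::-1])))
d=lambda x,y:(130+x/2.16,90+y/2.16)
for a,b in [((434,331),(434,267)),((490,331),(488,264)),((434,331),(490,331)),((434,267),(488,265))]:
    p,q=at_z("top",d(*a),.034),at_z("top",d(*b),.034); print(p,q,np.degrees(np.arctan2(*(q-p)[1::-1])))
E
python3 -m pendant '[[[-3,0.3,1.8,0,0.004,0,100],[-3,0.3,1.8,0,0.004,0.004,100],[-3,0.2,1.7,0,0.004,0,100],[0,0,0,0,0,0,100],[0,0,0,0,0,0,100]]]' >/dev/null
python3 - <<'E'
from h import *
o=bot.get_obs(); im=bot.camera("wrist"); cv2.imwrite("pics/w2.png",im[:,:,::-1])
for t,z in [("puller_grip",.092)]:
    for r in bot.mark_of("wrist",t)[:2]: print(t,r["uv"],r["confidence"],at_z("wrist",r["uv"],z,o))
    for r in bot.masks_of("wrist",t)[:2]: print(t,r["extent"],r["confidence"])
need([.453,.004,.14],175)
E
```

```text
[ 0.3864 -0.0175  0.034 ] [0.3899 0.0435 0.034 ] 86.77045200167338
[ 0.4707 -0.0219  0.034 ] [ 0.3878 -0.0177  0.034 ] 177.0814711154943
[0.4706 0.0382 0.034 ] [0.3913 0.0447 0.034 ] 175.33485030481046
[0.4004 0.0447 0.034 ] [0.4799 0.0381 0.034 ] -4.735041698085043
[ 0.3948 -0.024   0.034 ] [ 0.4783 -0.0295  0.034 ] -3.7675886135200805
[0.4004 0.0447 0.034 ] [ 0.3948 -0.024   0.034 ] -94.63172251722774
[0.4799 0.0381 0.034 ] [ 0.477  -0.0294  0.034 ] -92.45266102311713
puller_grip [311.6, 201.9] 0.58 [0.4516 0.0016 0.092 ]
puller_grip [289.8, 149.6, 338.0, 222.2] 0.56
puller_grip [123.2, 197.2, 164.6, 230.4] 0.18
now [0.4489 0.0084 0.2026] [-179.9339    0.5105  174.3958] t 4.82 need cm [-0.3917 -0.3868  6.2649] rot [-0.0012  0.0089 -0.0106] F [-0.638   0.2203  0.245 ] open 0.0854 q [ 1.1463 -9.8062 -7.3913 91.9158 -0.1256  6.7503]
```

```bash

python3 -m pendant '[[[-0.4,-0.4,3,0,0.009,-0.028,100],[0,0,3,0,0,0,100],[0,0,0,0,0,0,100]]]' >/dev/null
python3 -c "
from h import *
need([.453,.004,.075],176)"
```

```text
now [0.4526 0.0046 0.146 ] [-179.9658    0.4953  176.1758] t 5.07 need cm [ 0.0201 -0.0562  7.1037] rot [-0.0006  0.0086  0.0031] F [-1.3113 -0.111  -0.644 ] open 0.0855 q [  0.6318  -9.7414 -13.5811  85.6691  -0.0726   4.4558]
```

```bash

python3 -m pendant '[[[0,0,3,0,0.008,0,100],[0,0,2.5,0,0.004,0,100],[0,0,1.2,0,0.004,0,100],[0,0,0,0,0,0,100]]]' >/dev/null
python3 -c "
from h import *
need([.453,.004,.075],176)"
```

```text
now [0.4531 0.0052 0.0848] [179.9917   0.085  176.2096] t 5.4 need cm [ 0.0058 -0.1162  0.9792] rot [0.0001 0.0015 0.0037] F [-0.5022  0.264   1.0628] open 0.0852 q [  0.6508  -8.7547 -19.4839  79.1855   0.0017   4.4412]
```

```bash

python3 -m pendant '[[[0,-0.1,1.0,0,0.002,0,100],[0,0,0,0,0,0,60],[0,0,0,0,0,0,0],[0,0,0,0,0,0,0],[0,0,0,0,0,0,0]]]' 80 >/dev/null
python3 -m pendant '[[[0,0,0,0,0,0,0],[0,0,0,0,0,0,0],[0,0,0,0,0,0,0],[0,0,0,0,0,0,0],[0,0,0,0,0,0,0]]]' 100
python3 - <<'E'
from h import *
im=bot.camera("wrist"); cv2.imwrite("pics/w3.png",im[:,:,::-1])
need([.453,.004,.075],176)
E
```

```text
time: 6.23
ee_pos: [0.4559, 0.0043, 0.0823]
tcp_rot: [180.0, 0.5, 176.2]
wrist_force: [-0.5, -0.2, -2.8]
opening: 0.0148
now [0.4559 0.0042 0.0822] [179.9541   0.4979 176.2123] t 6.28 need cm [ 0.2941 -0.0433  0.7212] rot [0.0008 0.0087 0.0037] F [-0.2028  1.4955 -1.2202] open 0.0149 q [  0.5272  -8.7583 -19.7721  78.4862   0.0083   4.3147]
```

View pics/w3.png

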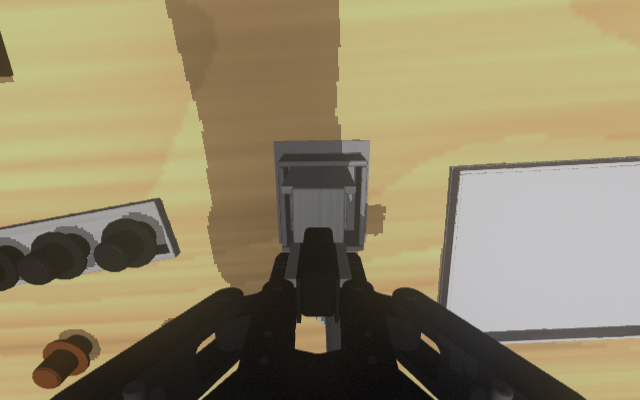

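The wrist view shows the handle between the pads, with the puller's arm and plate in the pocket behind it (320,190). Opening is 14.9 mm, so it is gripped. Next I lift it.

```bash

python3 -m pendant '[[[0,0,-1,0,0.004,0,0],[0,0,-2,0,0.004,0,0],[0,0,-3,0,0,0,0],[0,0,-3.5,0,0,0,0],[0,0,-3,0,0,0,0]]]' 100 >/dev/null
python3 -m pendant '[[[0,0,-3,0,0,0,0],[0,0,-3,0,0,0,0],[0,0,0,0,0,0,0],[0,0,0,0,0,0,0]]]' 100
python3 - <<'E'
from h import *
for c in ("scene","top"):
    im=bot.camera(c); cv2.imwrite(f"pics/{c}4.png",im[:,:,::-1])
    g=[[(r["uv"],round(r["confidence"],2)) for r in bot.mark_of(c,t)[:1]] for t in ("puller_grip","puller_fork")];print(g)
o=bot.get_obs(); im=bot.camera("wrist"); cv2.imwrite("pics/w4.png",im[:,:,::-1])
print([(r["uv"],round(r["confidence"],2)) for t in ("puller_grip","puller_fork") for r in bot.mark_of("wrist",t)[:1]])
need([.58,-0.03,.24],178.7)
s=cv2.imread("pics/scene4.png")[100:260,200:400]; w=cv2.imread("pics/w4.png")[100:400,170:470]
cv2.imwrite("pics/c4.png",np.hstack([cv2.resize(s,(500,400),interpolation=cv2.INTER_CUBIC),cv2.resize(w[:,:],(300,400))]))
E
```

```text
time: 7.03
ee_pos: [0.4532, 0.0041, 0.2784]
tcp_rot: [180.0, -0.3, 176.2]
wrist_force: [0.4, -0.4, -3.4]
opening: 0.015
[[([329.1, 136.2], 0.77)], [([331.6, 156.3], 0.86)]]
[[], [([166.9, 217.1], 0.62)]]
[([316.6, 265.9], 0.62)]
now [0.4525 0.0041 0.2764] [179.9838  -0.4472 176.2154] t 7.48 need cm [-12.9776  -2.5586   3.5342] rot [ 0.0005 -0.0078 -0.0434] F [ 0.1755 -0.5887 -1.9305] open 0.0145 q [  0.484   -6.5817   3.7224 100.7487   0.0494   4.2684]
```

View pics/c4.png

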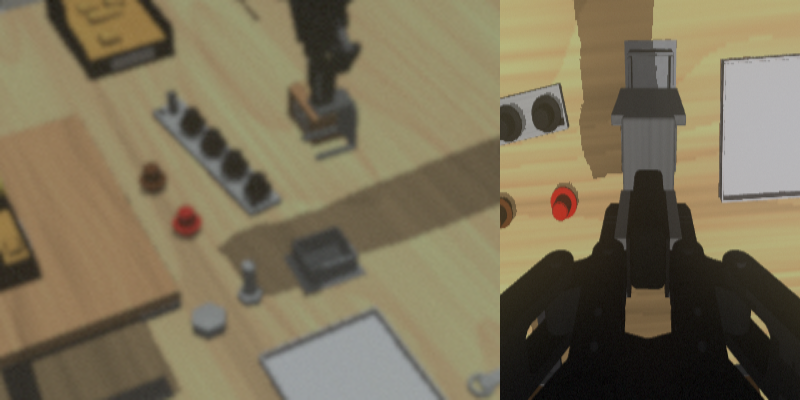

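```bash
python3 - <<'E'
from h import *
K=bot.get_calibration("wrist")["intrinsics"];T=np.linalg.inv(bot.get_calibration("wrist")["T_tool_cam"])
def pr(P,gx,gz,th):
    r=R.from_euler("y",th,degrees=True).apply(np.array(P)/1e3); t=np.array([-r[0]+gx,r[1],-r[2]+gz,1]); q=K@(T@t)[:3]; return q[:2]/q[2]
for gx in (0,.004):
  for th in (-3,0,3):
    print(gx,th,[pr(p,gx,-.0098,th).round(1).tolist() for p in ([-34,21.5,-25],[-34,21.5,-33],[-34,21.5,-88],[-12,8,25],[12,8,25],[-34,-21.5,-25])])
im=cv2.imread("pics/w4.png")[140:400,240:400]; cv2.imwrite("pics/w4c.png",cv2.resize(im,None,fx=2.3,fy=2.3,interpolation=cv2.INTER_CUBIC)[:598])
E
```

```text
0 -3 [[357.9, 193.6], [356.1, 190.4], [347.1, 174.7], [339.3, 272.7], [338.3, 322.5], [281.2, 193.6]]
0 0 [[358.4, 192.1], [356.6, 188.3], [347.5, 169.2], [339.4, 276.3], [338.2, 324.0], [280.8, 192.1]]
0 3 [[358.9, 190.8], [357.1, 186.3], [347.9, 163.7], [339.4, 279.8], [338.0, 325.4], [280.3, 190.8]]
0.004 -3 [[358.2, 186.7], [356.3, 183.8], [347.3, 169.6], [339.5, 264.1], [338.5, 314.8], [281.0, 186.7]]
0.004 0 [[358.7, 185.1], [356.8, 181.6], [347.7, 163.9], [339.6, 267.7], [338.3, 316.4], [280.5, 185.1]]
0.004 3 [[359.2, 183.7], [357.4, 179.5], [348.1, 158.3], [339.6, 271.4], [338.2, 317.9], [280.0, 183.7]]
```

View pics/w4c.png

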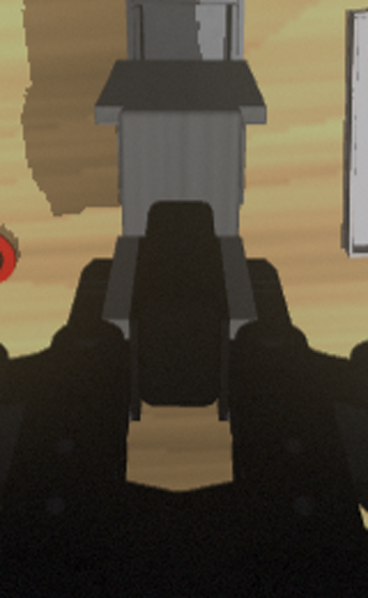

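Puller offsets from this view: the grip sits 3 mm towards the robot from the TCP, tilt is about 0, and the fork's top is 73 mm below the TCP. Now I go to the front of the shelf.

```bash

python3 -m pendant '[[[-3.2,-0.7,1.6,0,-0.008,-0.043,0],[-3.2,-0.7,1.6,0,0,0,0],[-3.2,-0.7,1.6,0,0,0,0],[-3.2,-0.6,1.6,0,0,0,0],[0,0,0,0,0,0,0]]]' 100 >/dev/null
python3 -c "
from h import *
need([.60,-0.032,.209],178.7)"
```

```text
now [ 0.5837 -0.028   0.2098] [179.9531   0.1763 178.8853] t 7.9 need cm [-1.6416 -0.3708  0.0877] rot [0.0008 0.0031 0.0032] F [-0.8278 -0.3151 -2.7373] open 0.0147 q [-2.7693  9.1721 12.3049 92.9579  0.052  -1.6546]
```

```bash

python3 -m pendant '[[[-1.6,-0.35,0,0,0.003,0.003,0],[0,0,0,0,0,0,0],[0,0,0,0,0,0,0]]]' 100 >/dev/null
python3 - <<'E'
from h import *
o=bot.get_obs()
t=bot.camera("top")[60:190,290:440,::-1]; w=bot.camera("wrist")[:,:,::-1]; cv2.imwrite("pics/w5.png",w)
cv2.imwrite("pics/c5.png",np.hstack([cv2.resize(t,(460,400),interpolation=cv2.INTER_CUBIC),cv2.resize(w[150:400,200:440],(340,400))]))
need([.60,-0.032,.209],178.7)
f=o["ee_pos"]+R.from_euler("xyz",o["tcp_rot"],degrees=True).apply([.003,0,.0732]); print("fork",f)
E
```

```text
now [ 0.5998 -0.0322  0.2053] [179.9396  -0.4209 178.6749] t 8.25 need cm [-0.0135  0.0224 -0.3652] rot [ 0.0011 -0.0073 -0.0004] F [-1.501   0.4705 -1.9169] open 0.0149 q [-3.0968 12.0549 15.1214 93.4891  0.0474 -1.7717]
fork [ 0.5966 -0.0322  0.1317]
```

View pics/c5.png

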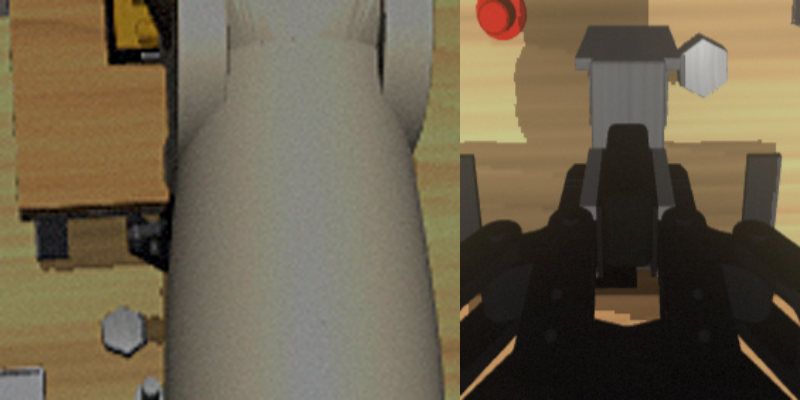

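```bash
python3 - <<'E'
from h import *
im=cv2.imread("pics/w5.png"); cv2.imwrite("pics/w5c.png",cv2.convertScaleAbs(cv2.resize(im[290:370,280:370],None,fx=7,fy=7,interpolation=cv2.INTER_CUBIC),alpha=1.5))
for uv in [(325,318),(325,325),(300,340)]: print(at_z("wrist",uv,.18))
E
```

```text
[ 0.6575 -0.0296  0.18  ]
[ 0.6632 -0.0297  0.18  ]
[ 0.6754 -0.0473  0.18  ]
```

View pics/w5c.png

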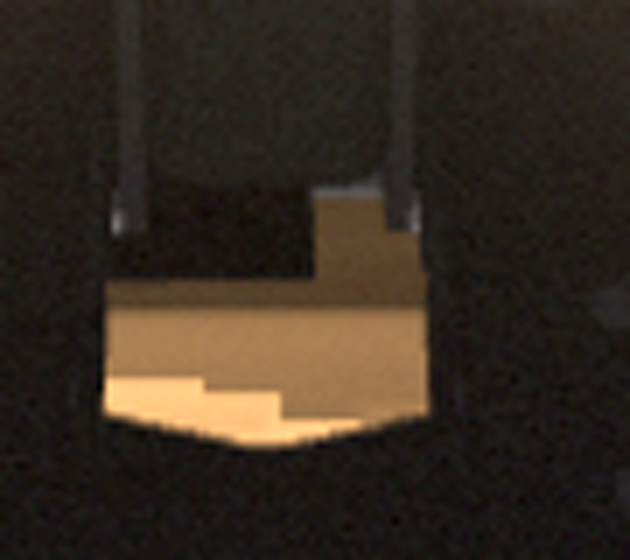

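The view shows the lip's front face between the fingers. The black plate's right end is at (325,330) and the shelf's top edge is at row 334.

```bash
python3 - <<'E'
from h import *
o=bot.get_obs()
print(at_z("wrist",(324.9,330),.175,o),at_z("wrist",(320,333.6),.18,o))
for X in [(.669,-.03,.18),(.669,-.03,.15),(.673,-.03,.18),(.673,-.03,.15),(.664,-.03,.15)]: print(X,proj("wrist",X,o))
E
```

```text
[ 0.6717 -0.0297  0.175 ] [ 0.6703 -0.0332  0.18  ]
(0.669, -0.03, 0.18) [324.6291 331.9395]
(0.669, -0.03, 0.15) [323.7625 304.498 ]
(0.673, -0.03, 0.18) [324.7227 336.6713]
(0.673, -0.03, 0.15) [323.849 308.789]
(0.664, -0.03, 0.15) [323.653  299.0723]
```

```bash

python3 -m pendant '[[[0,0,-0.4,0,-0.005,0,0],[-2.5,0,0,0,0,0,0],[0,0,0,0,0,0,0]]]' 100
python3 -c "
from h import *
need([.686,-0.0315,.209],178.7)"
```

```text
time: 8.5
ee_pos: [0.6233, -0.0323, 0.2111]
tcp_rot: [179.9, -0.1, 178.7]
wrist_force: [1.5, -0.2, -3.0]
opening: 0.0146
now [ 0.6233 -0.0323  0.2111] [179.9351  -0.07   178.7071] t 8.5 need cm [-6.2675  0.217   0.2024] rot [ 0.0011 -0.0012  0.0001] F [ 1.4517 -0.1855 -3.0458] open 0.0146 q [-2.9913 15.1857 19.4934 94.3797  0.0628 -1.6984]
```

```bash

python3 -m pendant '[[[-2,0,0,0,0,0,0],[-2,0,0,0,0,0,0],[0,0,0,0,0,0,0]]]' 100
python3 -c "
from h import *
need([.686,-0.0315,.209],178.7)"
```

```text
time: 8.75
ee_pos: [0.6629, -0.0325, 0.2143]
tcp_rot: [179.9, 0.1, 178.7]
wrist_force: [2.2, -0.1, -1.4]
opening: 0.015
now [ 0.6629 -0.0325  0.2143] [179.9335   0.1094 178.7488] t 8.75 need cm [-2.3019  0.1513  0.5302] rot [0.0012 0.0019 0.0009] F [ 2.1658 -0.0532 -1.383 ] open 0.015 q [-2.8378 21.0654 27.2219 96.049   0.0695 -1.5866]
```

```bash

python3 -m pendant '[[[0,0,0.5,0,0,0,0],[-1.1,0.1,0.15,0,0,0,0],[-1.1,0.05,0.15,0,0,0,0],[0,0,0,0,0,0,0]]]' 100
python3 -c "
from h import *
need([.686,-0.0315,.215],178.7)"
```

```text
time: 9.08
ee_pos: [0.6835, -0.0309, 0.2093]
tcp_rot: [179.9, 0.3, 178.8]
wrist_force: [1.3, 0.4, -2.3]
opening: 0.0147
now [ 0.6835 -0.0309  0.2093] [179.9389   0.3301 178.7822] t 9.08 need cm [-0.2594 -0.0537 -0.5691] rot [0.0011 0.0058 0.0014] F [ 1.2564  0.3721 -2.2567] open 0.0147 q [-2.6176 23.9151 30.4102 96.1666  0.0691 -1.3998]
```

```bash

python3 -m pendant '[[[-0.25,-0.05,-0.3,0,0.003,0,0],[0,0,-0.3,0,0,0,0],[0,0,0,0,0,0,0]]]' 100
python3 -m pendant '[[[0,0,-0.2,0,0,0,0],[0,0,-0.2,0,0,0,0],[0,0,0,0,0,0,0]]]' 100
python3 -m pendant '[[[0,0,-0.2,0,0,0,0],[0,0,-0.2,0,0,0,0],[0,0,0,0,0,0,0]]]' 100
```

```text
time: 9.33
ee_pos: [0.684, -0.0313, 0.2171]
tcp_rot: [179.9, 0.2, 178.8]
wrist_force: [1.5, -0.8, -2.8]
opening: 0.0145
time: 9.58
ee_pos: [0.6837, -0.0313, 0.2213]
tcp_rot: [179.9, 0.2, 178.8]
wrist_force: [1.6, 0.2, -2.7]
opening: 0.015
time: 9.83
ee_pos: [0.6833, -0.0315, 0.222]
tcp_rot: [179.9, -0.0, 178.8]
wrist_force: [-0.5, 0.2, -1.1]
opening: 0.015
```

```bash

for i in 1; do python3 -m pendant '[[[0,0,-0.2,0,0,0,0]]]' 100; python3 -m pendant '[[[0,0,-0.2,0,0,0,0]]]' 100; python3 -m pendant '[[[0,0,-0.2,0,0,0,0]]]' 100;  python3 -m pendant '[[[0,0,-0.2,0,0,0,0]]]' 100; done
```

```text
time: 9.92
ee_pos: [0.6828, -0.0317, 0.2227]
tcp_rot: [179.9, -0.2, 178.8]
wrist_force: [4.4, -0.6, -23.3]
opening: 0.0151
time: 10.0
ee_pos: [0.6828, -0.0317, 0.2227]
tcp_rot: [179.9, -0.3, 178.8]
wrist_force: [7.1, -0.9, -25.8]
opening: 0.0145
time: 10.08
ee_pos: [0.683, -0.0318, 0.2227]
tcp_rot: [179.9, -0.5, 178.8]
wrist_force: [6.4, -1.5, -21.6]
opening: 0.0147
time: 10.17
ee_pos: [0.6832, -0.0318, 0.2227]
tcp_rot: [179.9, -0.6, 178.8]
wrist_force: [6.1, -0.4, -20.7]
opening: 0.0146
```

```bash

python3 -m pendant '[[[0,0,0.6,0,-0.008,0,0],[0,0,0.6,0,0,0,0],[0,0,0,0,0,0,0]]]' 100
python3 - <<'E'
from h import *
a=cv2.imread("pics/scene4.png"); b=bot.camera("scene")[:,:,::-1]; cv2.imwrite("pics/scene6.png",b)
r=(slice(120,300),slice(130,300)); cv2.imwrite("pics/c6.png",np.hstack([cv2.resize(x[r],(395,418),interpolation=cv2.INTER_CUBIC) for x in (a,b)]))
need([.686,-0.0315,.2095],178.7)
E
```

```text
time: 10.42
ee_pos: [0.6831, -0.0317, 0.2122]
tcp_rot: [179.9, -0.1, 178.8]
wrist_force: [-0.5, -0.6, -2.0]
opening: 0.015
now [ 0.6832 -0.0317  0.2132] [179.9124  -0.005  178.7788] t 10.47 need cm [-0.2787  0.023   0.3707] rot [ 0.0015 -0.0001  0.0014] F [-1.0078  0.3031 -1.874 ] open 0.0146 q [-2.691  24.4146 31.5174 97.1101  0.0874 -1.4698]
```

View pics/c6.png

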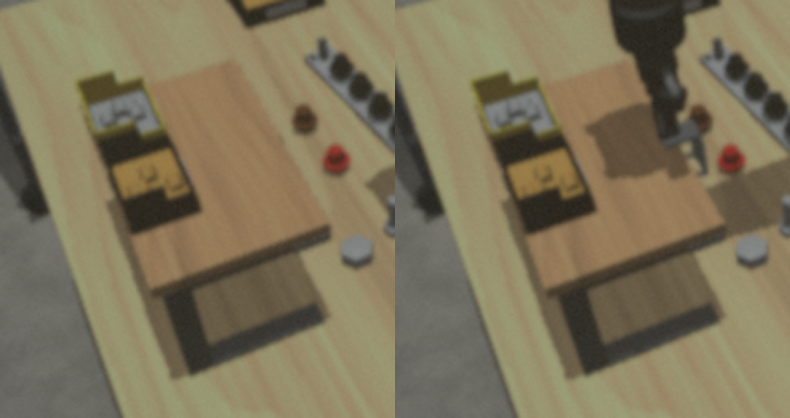

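The pictures show nothing of the lamp itself. So I check by touch: the lip beside the button should stop the fork about 1 mm higher than the pushed-in button does.

```bash
P="python3 -m pendant"
python3 -m pendant '[[[0,1.9,0.2,0,0,0,0],[0,0,0,0,0,0,0],[0,0,-0.6,0,0,0,0],[0,0,0,0,0,0,0]]]' 100
python3 -m pendant '[[[0,0,-0.15,0,0,0,0]]]' 100 | sed -n '2p;4p'
python3 -m pendant '[[[0,0,-0.15,0,0,0,0]]]' 100| sed -n '2p;4p'
python3 -m pendant '[[[0,0,-0.15,0,0,0,0]]]' 100| sed -n '2p;4p'
python3 -m pendant '[[[0,0,-0.15,0,0,0,0]]]' 100| sed -n '2p;4p'
python3 -m pendant '[[[0,0,-0.15,0,0,0,0]]]' 100| sed -n '2p;4p'
python3 -m pendant '[[[0,0,-0.15,0,0,0,0]]]' 100| sed -n '2,4p'
```

```text
time: 10.8
ee_pos: [0.6834, -0.0125, 0.2224]
tcp_rot: [179.9, 0.3, 178.8]
wrist_force: [-0.1, -0.5, -0.8]
opening: 0.0147
ee_pos: [0.6832, -0.0125, 0.2232]
wrist_force: [3.5, 2.7, -30.8]
ee_pos: [0.6832, -0.0126, 0.2232]
wrist_force: [3.0, 2.3, -19.6]
ee_pos: [0.6833, -0.0127, 0.2231]
wrist_force: [3.8, 1.2, -16.0]
ee_pos: [0.6834, -0.0127, 0.2231]
wrist_force: [3.5, 2.7, -18.1]
ee_pos: [0.6835, -0.0127, 0.2231]
wrist_force: [4.3, 2.3, -21.0]
ee_pos: [0.6835, -0.0127, 0.2232]
tcp_rot: [179.8, -0.4, 178.7]
wrist_force: [5.0, 2.1, -22.9]
```

```bash

python3 -m pendant '[[[0,0,0.4,0,-0.006,0,0],[0,0,0.3,0,0,0,0],[0,-1.9,0,0,0,0,0],[0,0,0,0,0,0,0]]]' 100| sed -n '2,4p'
python3 -m pendant '[[[0,0,-0.05,0,0,0,0]]]' 100| sed -n '2p;4p'
python3 -m pendant '[[[0,0,-0.05,0,0,0,0]]]' 100| sed -n '2p;4p'
python3 -m pendant '[[[0,0,-0.05,0,0,0,0]]]' 100| sed -n '2p;4p'
python3 -m pendant '[[[0,0,-0.05,0,0,0,0]]]' 100| sed -n '2p;4p'
python3 -m pendant '[[[0,0,-0.05,0,0,0,0]]]' 100| sed -n '2p;4p'
python3 -m pendant '[[[0,0,-0.05,0,0,0,0]]]' 100| sed -n '2p;4p'
python3 -m pendant '[[[0,0,-0.05,0,0,0,0]]]' 100| sed -n '2p;4p'
python3 -m pendant '[[[0,0,-0.05,0,0,0,0]]]' 100| sed -n '2p;4p'
```

```text
ee_pos: [0.6831, -0.0327, 0.2213]
tcp_rot: [179.9, 0.4, 178.8]
wrist_force: [0.8, 0.1, -1.3]
ee_pos: [0.6829, -0.0329, 0.2227]
wrist_force: [1.6, 4.3, -19.1]
ee_pos: [0.6828, -0.0327, 0.2226]
wrist_force: [3.7, 1.7, -19.5]
ee_pos: [0.6829, -0.0325, 0.2225]
wrist_force: [4.0, -0.5, -12.8]
ee_pos: [0.6829, -0.0324, 0.2225]
wrist_force: [2.5, -0.9, -12.0]
ee_pos: [0.683, -0.0324, 0.2225]
wrist_force: [3.7, -0.1, -13.4]
ee_pos: [0.683, -0.0324, 0.2225]
wrist_force: [2.4, -0.5, -14.7]
ee_pos: [0.683, -0.0323, 0.2225]
wrist_force: [3.2, -0.9, -15.7]
ee_pos: [0.6831, -0.0323, 0.2225]
wrist_force: [4.3, -0.8, -14.9]
```

```bash

python3 -c "
from h import *
o=bot.get_obs();print(o['torque'],o['wrist_force'])"
python3 -m pendant '[[[0,0,0.4,0,0,0,0],[0,0,0.3,0,0,0,0],[0,1.9,0,0,0,0,0],[0,0,0,0,0,0,0]]]' 100| sed -n '2,4p'
python3 -c "
from h import *
o=bot.get_obs();print(o['torque'],o['wrist_force'])"
python3 -m pendant '[[[0,0,-0.1,0,0,0,0],[0,0,-0.1,0,0,0,0],[0,0,-0.05,0,0,0,0],[0,0,-0.05,0,0,0,0]]]' 100| sed -n '2p;4p'
python3 -c "
from h import *
o=bot.get_obs();print(o['torque'],o['wrist_force'])"
```

```text
[-0.0165 -0.9787  0.0603] [  4.2889  -0.7901 -14.9237]
ee_pos: [0.6835, -0.0133, 0.2205]
tcp_rot: [179.9, 0.6, 178.7]
wrist_force: [-0.7, -0.2, -1.4]
[0.0748 0.0035 0.0089] [-0.7397 -0.1566 -1.4402]
ee_pos: [0.6833, -0.0129, 0.223]
wrist_force: [2.6, 2.2, -10.6]
[ 0.3021 -0.6889 -0.0719] [  2.5557   2.2344 -10.6068]
```

```bash

python3 -m pendant '[[[0,0,0.6,0,-0.004,0,0],[0,-1.9,0.5,0,0,0,0],[0,-1.8,0.3,0,0,0,0],[0,-1.8,0.2,0,0,0,0],[0,0,0,0,0,0,0]]]' 100| sed -n '2,4p'
python3 -m pendant '[[[0,0,-0.3,0,0,0,0],[0,0,-0.2,0,0,0,0]]]' 100| sed -n '2p;4p'
python3 -m pendant '[[[0,0,-0.2,0,0,0,0]]]' 100| sed -n '2p;4p'
python3 -m pendant '[[[0,0,-0.15,0,0,0,0]]]' 100| sed -n '2p;4p'
python3 -m pendant '[[[0,0,-0.15,0,0,0,0]]]' 100| sed -n '2p;4p'
python3 -m pendant '[[[0,0,-0.15,0,0,0,0]]]' 100| sed -n '2p;4p'
python3 -m pendant '[[[0,0,-0.15,0,0,0,0]]]' 100| sed -n '2p;4p'
python3 -c "
from h import *
o=bot.get_obs();print(o['torque'],o['wrist_force'],o['tcp_rot'])"
```

```text
ee_pos: [0.6826, -0.0704, 0.2099]
tcp_rot: [-180.0, 1.2, 178.8]
wrist_force: [-0.1, 0.4, -2.2]
ee_pos: [0.682, -0.0717, 0.2162]
wrist_force: [0.4, 0.0, -2.1]
ee_pos: [0.682, -0.0715, 0.2191]
wrist_force: [-0.8, -0.4, -2.1]
ee_pos: [0.6821, -0.0711, 0.2215]
wrist_force: [-0.4, 0.0, -2.0]
ee_pos: [0.682, -0.0707, 0.2222]
wrist_force: [3.3, -0.7, -20.1]
ee_pos: [0.682, -0.0705, 0.2222]
wrist_force: [3.7, -1.9, -16.0]
ee_pos: [0.6821, -0.0705, 0.2222]
wrist_force: [4.6, -1.6, -15.2]
[-0.8986 -0.8854 -0.1318] [  4.6301  -1.6472 -15.2057] [-179.884     1.1023  178.7606]
```

All three probes agree. With either prong under the button there is a hard stop 0.5–1 mm below the lip's stop, and no 5 N travel is left, so the switch is in. I back out and go to cap5.

```bash

python3 -m pendant '[[[0,0,0.9,0,0.01,0,0],[0,0,0.6,0,0.008,0,0],[2,0,0.1,0,0,0,0],[2,0,0.2,0,0,0,0]]]' 100| sed -n '2,4p'
python3 -m pendant '[[[2.5,0,0.2,0,0,0,0],[3,0,0,0,0,0,0],[3,0,-1,0,0,0,0],[0,0,0,0,0,0,0]]]' 100| sed -n '2,4p'
python3 -c "
from h import *
a=np.radians(6.8);C=np.array([.4652,-.1368]);u=np.array([np.cos(a),np.sin(a)])
F=C-.075*u; T=F+.003*u; print(T); need([*T,.20],186.8)"
```

```text
ee_pos: [0.6441, -0.0683, 0.2018]
tcp_rot: [-180.0, -0.0, 178.9]
wrist_force: [-0.8, 0.5, -0.8]
ee_pos: [0.553, -0.065, 0.209]
tcp_rot: [179.9, -0.2, 178.9]
wrist_force: [0.0, 0.5, -1.3]
[ 0.3937 -0.1453]
now [ 0.553 -0.065  0.209] [179.8815  -0.1859 178.9331] t 14.63 need cm [15.7738 -8.3283  0.9319] rot [ 0.0023 -0.0031 -0.1373] F [ 0.033   0.4892 -1.2795] open 0.0151 q [-6.7562  5.7005  8.3734 92.8696  0.0995 -5.6893]
```

```bash

python3 -m pendant '[[[3,-1.7,0.2,0.002,-0.003,-0.05,0],[3.1,-1.5,0.2,0,0,-0.05,0],[3.1,-1.3,0.2,0,0,-0.037,0],[3.1,-1.2,0.2,0,0,0,0],[3,-1.2,0.2,0,0,0,0]]]' 100| sed -n '2,4p'
python3 - <<'E'
from h import *
a=np.radians(6.8);C=np.array([.4652,-.1368]);u=np.array([np.cos(a),np.sin(a)])
F=C-.075*u; T=F+.003*u; print(T); need([*T,.15],186.8)
o=bot.get_obs(); w=bot.camera("wrist")[:,:,::-1]; cv2.imwrite("pics/w7.png",w)
for c,z in (("cap5_mid",.029),("cap4_mid",.029),("cap3_mid",.029),("cap2_mid",.029)): print([(r["uv"],round(r["confidence"],2),at_z("wrist",r["uv"],z,o)) for r in bot.mark_of("wrist",c)[:2]])
E
```

```text
ee_pos: [0.4027, -0.1428, 0.1983]
tcp_rot: [179.9, 0.2, -172.4]
wrist_force: [0.2, -1.2, -1.4]
[ 0.3937 -0.1453]
now [ 0.4027 -0.1428  0.1983] [ 179.8815    0.1701 -172.3939] t 15.05 need cm [ 0.9395 -0.1425  4.8252] rot [0.0021 0.003  0.0141] F [ 0.1713 -1.2309 -1.4281] open 0.0148 q [-19.6454 -12.4193 -10.0728  92.2495   0.1833 -27.2515]
[]
[([266.5, 232.5], 0.63, array([ 0.4687, -0.1938,  0.029 ])), ([167.9, 236.7], 0.36, array([ 0.4889, -0.306 ,  0.029 ]))]
[([213.8, 232.2], 0.89, array([ 0.4763, -0.2537,  0.029 ]))]
[([264.6, 231.4], 0.68, array([ 0.4676, -0.196 ,  0.029 ])), ([166.9, 231.7], 0.65, array([ 0.4827, -0.3069,  0.029 ]))]
```

View pics/w7.png

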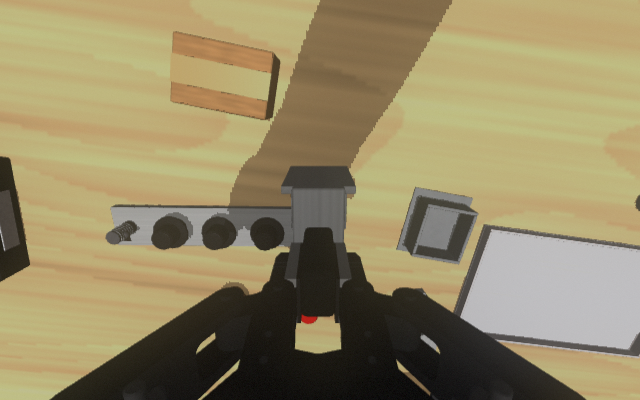

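The wrist view shows three caps beside the puller at (267,232), (219,232) and (171,232), with cap5 hidden behind it. The bare stud is at (120,232) and the empty pocket at (437,225). I'll measure the rail more closely.

```bash
python3 - <<'E'
from h import *
o=bot.get_obs()
im=cv2.imread("pics/w7.png")
for uv,z in [((112,205),.01),((292,210),.01),((116,247),.01)]: print(uv,at_z("wrist",uv,z,o))
cv2.imwrite("pics/w7c.png",cv2.convertScaleAbs(cv2.resize(im[195:260,100:300],None,fx=4,fy=4,interpolation=cv2.INTER_CUBIC),alpha=2))
t=cv2.imread("pics/top0.png")[180:235,375:500]; cv2.imwrite("pics/t0r.png",cv2.resize(t,None,fx=6.4,fy=6.4,interpolation=cv2.INTER_CUBIC))
a=cv2.imread("pics/w7c.png");b=cv2.imread("pics/t0r.png"); h=np.zeros((a.shape[0]+b.shape[0],800,3),np.uint8);h[:a.shape[0],:a.shape[1]]=a;h[a.shape[0]:,:b.shape[1]]=b;cv2.imwrite("pics/c7.png",h);print(a.shape,b.shape)
E
```

```text
(112, 205) [ 0.4679 -0.3799  0.01  ]
(292, 210) [ 0.4465 -0.1685  0.01  ]
(116, 247) [ 0.5232 -0.3795  0.01  ]
(260, 800, 3) (352, 800, 3)
```

View pics/c7.png

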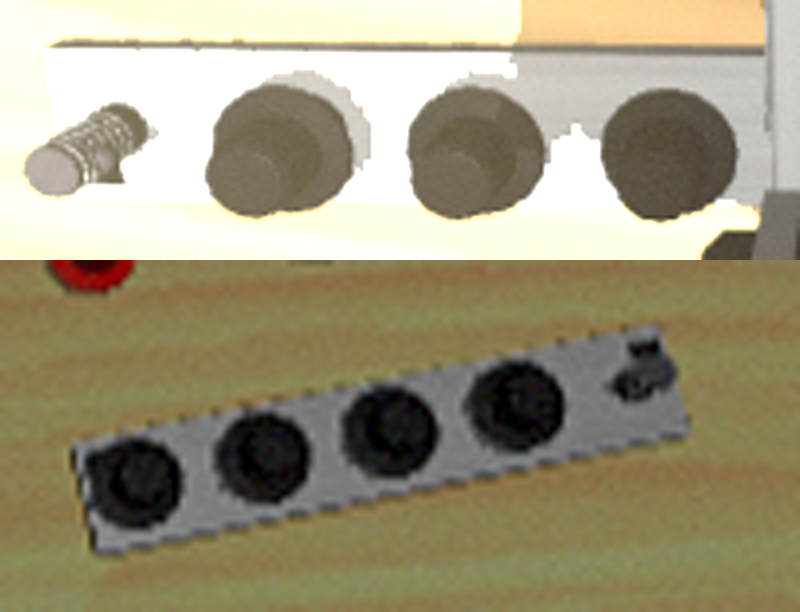

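```bash
cat >> h.py <<'E'
from scipy.optimize import least_squares
S={1:-.112,2:-.056,3:0,4:.056,5:.112}
def fit(ids,P):
    f=lambda p:np.concatenate([np.array([p[0]-np.sin(p[2])*S[i],p[1]+np.cos(p[2])*S[i]])-q[:2] for i,q in zip(ids,P)])
    r=least_squares(f,[.478,-.248,.119]); return r.x,1000*r.fun
E
python3 - <<'E'
from h import *
o=bot.get_obs()
W=[at_z("wrist",p,.027,o) for p in ((170.6,232),(219.2,232.3),(267.3,232.5))]
T=[at_z("top",p,.027) for p in ((455.5,202.7),(435.9,206.9),(416.1,210.8),(395.9,214.7))]
for n,i,P in (("w",(2,3,4),W),("t",(2,3,4,5),T)):
    x,r=fit(i,P); print(n,np.round(P,4).tolist(),x[:2],np.degrees(x[2]),r.round(1))
print(at_z("wrist",(111,232),.043,o),at_z("wrist",(131,222),.01,o))
E
```

```text
w [[0.4853, -0.3039, 0.027], [0.4784, -0.2483, 0.027], [0.4714, -0.1932, 0.027]] [ 0.4784 -0.2485] 7.14148165599853 [ 0.  -0.1 -0.  -0.2 -0.   0.3]
t [[0.484, -0.3041, 0.027], [0.4767, -0.249, 0.027], [0.4703, -0.1937, 0.027], [0.464, -0.1377, 0.027]] [ 0.4771 -0.2489] 6.818092391725071 [-0.3 -0.4  0.4  0.1  0.1  0.4 -0.2 -0.1]
[ 0.4856 -0.361   0.043 ] [ 0.4869 -0.359   0.01  ]
```

```bash
cat >> h.py <<'E'
RC=np.array([.4778,-.2487]);ra=np.radians(7.0);RU=np.array([np.cos(ra),np.sin(ra)]);RV=np.array([-RU[1],RU[0]])
def capgo(i,back,z,yaw=187.):
    "need for TCP so that the fork point is 'back' m before cap i"
    T=RC+RV*S[i]-RU*(back-.003); need([*T,z],yaw)
E
python3 -m pendant '[[[1.0,-0.1,1.5,0.002,0.003,0.011,0],[0,0,3,0,0,0,0],[0,0,3,0,0,0,0],[0,0,2.2,0,0,0,0],[0,0,0,0,0,0,0]]]' 100| sed -n '2,4p'
python3 -c "
from h import *
capgo(5,.075,.0927)"
```

```text
ee_pos: [0.4006, -0.143, 0.1003]
tcp_rot: [-179.9, 0.3, -172.8]
wrist_force: [-0.7, 0.1, -2.9]
now [ 0.4006 -0.143   0.1003] [-179.9371    0.3397 -172.8423] t 15.72 need cm [ 0.8311 -0.2302  0.7508] rot [-0.0011  0.0059  0.0027] F [-0.7194  0.0654 -2.8816] open 0.0148 q [-19.7083 -13.165  -21.5028  81.3307   0.0974 -26.8655]
```

```bash

python3 -m pendant '[[[0,-0.25,0.7,0,0.006,0.002,0],[0,0,0.1,0,0,0,0],[0,0,0,0,0,0,0]]]' 100| sed -n '2,4p'
python3 -c "
from h import *
capgo(5,0,.0927)"
```

```text
ee_pos: [0.403, -0.1446, 0.0932]
tcp_rot: [-180.0, -0.0, -172.8]
wrist_force: [0.2, -0.3, -1.3]
now [ 0.403  -0.1446  0.0932] [-179.9649   -0.0407 -172.8009] t 15.97 need cm [-6.4592 -0.062   0.046 ] rot [-0.0006 -0.0007  0.0035] F [ 0.2378 -0.3065 -1.3089] open 0.015 q [-19.7129 -12.307  -21.5766  80.7508  -0.0497 -26.912 ]
```

```bash

python3 -m pendant '[[[-1.6,-0.03,0,0,0,0.003,0],[-1.6,-0.03,0,0,0,0,0],[0,0,0,0,0,0,0]]]' 100| sed -n '2,4p'
python3 -c "
from h import *
capgo(5,0,.0927)"
```

```text
ee_pos: [0.438, -0.1416, 0.0971]
tcp_rot: [-179.9, 0.2, -173.0]
wrist_force: [0.0, 0.1, -1.0]
now [ 0.438  -0.1416  0.0971] [-179.8571    0.2055 -172.997 ] t 16.22 need cm [-2.9442  0.0885  0.4482] rot [-0.0025  0.0036  0.    ] F [ 0.0484  0.0517 -0.9576] open 0.015 q [-17.8922  -8.1027 -17.5484  80.3077  -0.0431 -24.895 ]
```

```bash

python3 -m pendant '[[[0.4,0.05,0.45,0,0.003,0,0],[0,0,0.05,0,0,0,0]]]' 100| sed -n '2,4p'
python3 -c "
from h import *
capgo(5,0,.0927)"
```

```text
ee_pos: [0.435, -0.1418, 0.0937]
tcp_rot: [-179.8, 0.1, -172.9]
wrist_force: [-0.3, 0.1, -2.2]
now [ 0.435  -0.1418  0.0937] [-179.8061    0.1189 -172.9405] t 16.38 need cm [-3.2427  0.0618  0.1023] rot [-0.0034  0.0021  0.001 ] F [-0.3439  0.0552 -2.1748] open 0.0149 q [-17.9716  -8.386  -18.1774  80.0188  -0.1254 -25.0312]
```

```bash

python3 -m pendant '[[[-1.1,0.05,0.2,-0.003,0.002,0,0],[-1.1,0,0.2,0,0,0,0]]]' 100| sed -n '2,4p'
python3 -m pendant '[[[-1.0,0,0.15,0,0,0,0],[0,0,0,0,0,0,0]]]' 100| sed -n '2,4p'
python3 -c "
from h import *
capgo(5,0,.0927)"
```

```text
ee_pos: [0.4558, -0.1389, 0.0909]
tcp_rot: [-179.9, 0.0, -173.0]
wrist_force: [0.2, -0.1, -0.5]
ee_pos: [0.4674, -0.1377, 0.0894]
tcp_rot: [-179.9, 0.1, -173.0]
wrist_force: [-0.2, 0.1, -2.3]
now [ 0.4674 -0.1377  0.0894] [-179.9206    0.0992 -173.0084] t 16.72 need cm [ 0.0209  0.0526 -0.3253] rot [-0.0014  0.0017 -0.0001] F [-0.1882  0.0852 -2.2739] open 0.0147 q [-16.3922  -4.1239 -14.7588  79.2425  -0.0335 -23.3838]
```

```bash

python3 -m pendant '[[[0,0.05,-0.6,0,0,0,0],[0,0,-0.6,0,0,0,0],[0,0,-0.6,0,0,0,0]]]' 100| sed -n '2,4p'
python3 -m pendant '[[[0,0,-1,0,0,0,0],[0,0,-1,0,0,0,0],[0,0,-1.5,0,0,0,0],[0,0,-1.5,0,0,0,0],[0,0,-0.5,0,0,0,0]]]' 100| sed -n '2,4p'
python3 - <<'E'
from h import *
capgo(5,0,.16)
o=bot.get_obs(); cv2.imwrite("pics/w8.png",bot.camera("wrist")[:,:,::-1]);s=bot.camera("scene")[:,:,::-1];cv2.imwrite("pics/s8.png",s)
cv2.imwrite("pics/c8.png",cv2.resize(s[100:240,230:400],(800,600),interpolation=cv2.INTER_CUBIC))
E
```

```text
ee_pos: [0.4659, -0.1367, 0.1064]
tcp_rot: [180.0, -0.2, -173.0]
wrist_force: [0.7, -0.6, -8.0]
ee_pos: [0.4654, -0.1369, 0.1691]
tcp_rot: [-179.9, -0.0, -173.0]
wrist_force: [-0.1, -0.7, -2.4]
now [ 0.4654 -0.1369  0.1691] [-179.9496   -0.03   -173.0088] t 17.38 need cm [-0.1723 -0.0446  0.9071] rot [-0.0009 -0.0005 -0.0002] F [-0.0659 -0.6797 -2.4173] open 0.0143 q [-16.3616  -4.7148  -6.5251  88.1973  -0.0581 -23.3528]
```

View pics/c8.png

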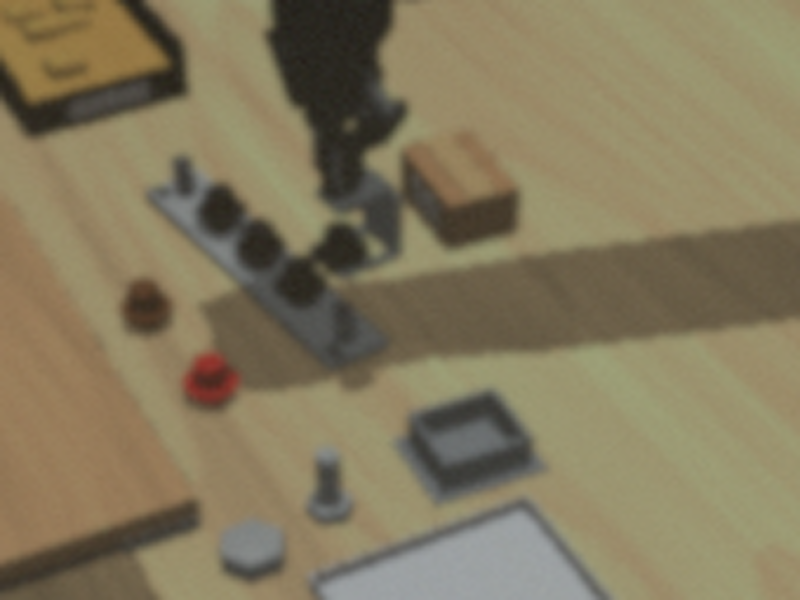

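The scene view shows cap5 sitting on the fork, clear of its stud, with three caps left. Now I find the tray again and move there.

```bash
cat >> h.py <<'E'
def tray():
    bot.camera("top"); r=max(bot.masks_of("top","tray"),key=lambda r:r["pixels"].sum()*(r["confidence"]>.3)); m=r["pixels"].astype(np.uint8)
    c,wh,a=cv2.minAreaRect(np.argwhere(m)[:,::-1].astype(np.float32)); P=np.array([at_z("top",b,.012)[:2] for b in cv2.boxPoints((c,wh,a))])
    e,f=P[1]-P[0],P[2]-P[1]; l=e if np.linalg.norm(e)>np.linalg.norm(f) else f
    if l[1]<0:l=-l
    y=np.degrees(np.arctan2(-l[0],l[1])); print("tray",P.mean(0),"yaw",y,"sides",np.linalg.norm(e),np.linalg.norm(f),"conf",r["confidence"]); return P.mean(0),y
def traygo(x,y,z,C,yw,back=0):
    a=np.radians(yw);M=np.array([[np.cos(a),-np.sin(a)],[np.sin(a),np.cos(a)]]); T=np.array(C)+M@[x+.003-back,y]; need([*T,z],180+yw)
E
python3 - <<'E'
from h import *
im=cv2.imread("pics/top0.png")
C,y=tray(); traygo(.035,-.095,.16,C,y)
d=lambda x,y:(130+x/2.16,90+y/2.16)
print([at_z("top",d(*p),.016)[:2] for p in ((170,208),(376,194),(383,316),(170,329))])
E
```

```text
tray [0.5178 0.2065] yaw -0.550884079088874 sides 0.2768244702415513 0.16262798641610055 conf 0.89
now [ 0.4647 -0.1367  0.1655] [ 179.9711   -0.2162 -173.0048] t 17.58 need cm [-11.9777  23.5028   0.5155] rot [ 0.0003 -0.0038  0.1317] F [ 0.0769  0.1011 -2.0381] open 0.0151 q [-16.3577  -4.6246  -6.8361  87.9984  -0.0591 -23.3528]
[array([0.5869, 0.3692]), array([0.5843, 0.1043]), array([0.4261, 0.1065]), array([0.4313, 0.3726])]
```

The tray has been knocked about 35 mm towards -y since the first picture, so I use the new pose.

```bash

python3 -m pendant '[[[-1.7,3.6,0,0,0,0.033,0],[-1.7,3.6,0,0,0,0.033,0],[-1.6,3.6,0,0,0,0.033,0],[-1.6,3.6,0,0,0,0.033,0],[-1.6,3.6,0,0,0,0,0]]]' 100| sed -n '2,4p'
python3 -c "
from h import *
C,y=tray()
traygo(.035,-.095,.13,C,y)"
```

```text
ee_pos: [0.5357, 0.0466, 0.1607]
tcp_rot: [-179.9, -0.5, 178.3]
wrist_force: [1.4, -0.3, -1.9]
tray [0.5181 0.227 ] yaw -0.48157110926715724 sides 0.2362276292424118 0.16250476190539373 conf 0.72
now [0.5367 0.0494 0.1597] [-179.9434   -0.5714  178.6964] t 18.1 need cm [-1.707   8.266   2.9412] rot [-0.0009 -0.01   -0.0143] F [-1.4916 -0.3265 -2.1652] open 0.0144 q [ 5.2593  3.1793  0.2441 87.639   0.0091  6.5626]
```

```bash

python3 -m pendant '[[[-0.6,3,0,0,-0.005,-0.007,0],[-0.6,3,0.5,0,-0.005,-0.007,0],[0,0,1,0,0,0,0],[0,0,0,0,0,0,0]]]' 100| sed -n '2,4p'
python3 -c "
from h import *
traygo(.035,-.095,.105,(.5178,.2065),-.5)"
```

```text
ee_pos: [0.5489, 0.1122, 0.1395]
tcp_rot: [-179.8, -0.3, 179.7]
wrist_force: [0.8, 0.1, -2.4]
now [0.5489 0.1122 0.1395] [-179.8339   -0.3291  179.6888] t 18.43 need cm [-0.6322 -0.0922  3.4433] rot [-0.0029 -0.0057  0.0033] F [ 0.7972  0.087  -2.4013] open 0.0149 q [11.6044  5.8616  0.8734 85.3681 -0.0946 11.9154]
```

```bash

python3 -m pendant '[[[-0.4,-0.1,2,-0.003,-0.005,0.003,0],[-0.1,0,1.5,0,0,0,0],[0,0,1,0,0,0,0],[0,0,0.5,0,0,0,0],[0,0,0,0,0,0,0]]]' 100| sed -n '2,4p'
python3 -c "
from h import *
traygo(.035,-.095,.0855,(.5178,.2065),-.5)"
```

```text
ee_pos: [0.5519, 0.1082, 0.0859]
tcp_rot: [-179.9, -0.3, 179.4]
wrist_force: [-0.3, 0.3, -1.8]
now [0.5519 0.1082 0.0859] [-179.9285   -0.2608  179.4454] t 18.85 need cm [-0.3055  0.2972  0.0337] rot [-0.0012 -0.0046 -0.001 ] F [-0.289   0.3492 -1.7982] open 0.0151 q [11.1042  6.5744 -4.2738 79.4216 -0.0174 11.6587]
```

```bash

python3 -m pendant '[[[1.5,0,0,0,-0.004,0,0],[1.7,0,-0.05,0,0,0,0],[1.7,0,0,0,0,0,0],[0,0,0,0,0,0,0]]]' 100| sed -n '2,4p'
python3 -m pendant '[[[0.3,0,-2,0,0,0,0],[0,0,-3,0,0,0,0],[0,0,-2.5,0,0,0,0]]]' 100| sed -n '2,4p'
python3 - <<'E'
from h import *
capgo(4,.075,.16)
w=bot.camera("wrist")[:,:,::-1];cv2.imwrite("pics/w9.png",w)
for n in ("cap5_mid",): print([(r["uv"],round(r["confidence"],2),at_z("wrist",r["uv"],.022)) for r in bot.mark_of("wrist",n)])
E
```

```text
ee_pos: [0.5015, 0.1067, 0.0878]
tcp_rot: [-179.9, -0.0, 179.3]
wrist_force: [0.4, -0.5, -1.8]
ee_pos: [0.4958, 0.1053, 0.162]
tcp_rot: [-179.8, -0.4, 179.2]
wrist_force: [1.8, 1.1, -1.6]
now [0.4958 0.1053 0.162 ] [-179.8151   -0.3671  179.223 ] t 19.43 need cm [  9.2128 -30.8488   0.3602] rot [-0.0028 -0.0066 -0.1357] F [ 1.7917  1.0937 -1.5982] open 0.0144 q [12.0485 -1.3705 -4.1031 87.6664 -0.0988 12.8253]
[([101.5, 256.7], 0.58, array([ 0.5702, -0.1306,  0.022 ]))]
```

View pics/w9.png

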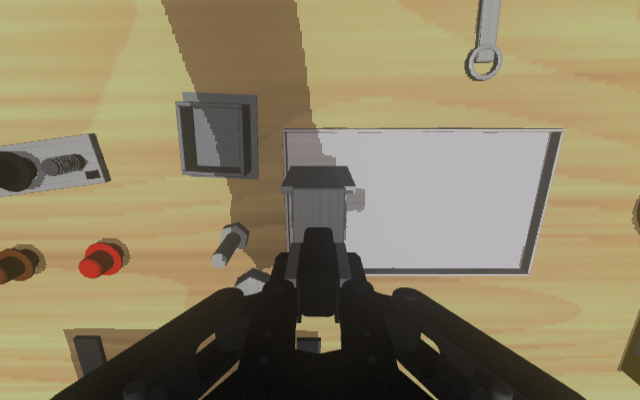

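The wrist view shows the tray ahead, with its left edge at column 283. The cap itself is hidden behind the gripper, so I check it from above once the arm has left.

```bash

python3 -m pendant '[[[1.6,-3.8,0,-0.002,-0.006,-0.034,0],[1.5,-3.9,0,0,0,-0.034,0],[1.3,-3.9,0,0,0,-0.034,0],[1.2,-3.9,0,0,0,-0.034,0],[1,-3.9,0,0,0,0,0]]]' 100| sed -n '2,4p'
python3 -m pendant '[[[0.8,-3.9,0,0,0,0,0],[0.7,-3.9,0,0,0,0,0],[0,-3,0,0,0,0,0]]]' 100| sed -n '2,4p'
python3 - <<'E'
from h import *
capgo(4,.07,.125)
C,y=tray(); 
t=cv2.imread("pics/top0.png"); im=bot.camera("top")[:,:,::-1]; cv2.imwrite("pics/t10.png",im)
g=cv2.cvtColor(np.ascontiguousarray(im),cv2.COLOR_BGR2GRAY); m=(g<60).astype(np.uint8); m[:130]=0;m[280:]=0;m[:,:180]=0;m[:,345:]=0
n,l,st,ce=cv2.connectedComponentsWithStats(m)
for i in range(1,n):
    if st[i,4]>30: print(st[i],ce[i],at_z("top",ce[i],.022))
E
```

```text
ee_pos: [0.4446, -0.0919, 0.1656]
tcp_rot: [180.0, 0.7, -172.0]
wrist_force: [1.3, -0.0, -1.4]
ee_pos: [0.4423, -0.2083, 0.1664]
tcp_rot: [-179.9, 0.8, -172.0]
wrist_force: [0.0, 0.7, -1.2]
now [ 0.4423 -0.2083  0.1664] [-179.8775    0.8291 -172.02  ] t 20.2 need cm [3.7049 1.2322 4.089 ] rot [-0.002   0.0145  0.0171] F [ 0.0372  0.7379 -1.233 ] open 0.0147 q [-25.4299  -4.9949  -7.08    87.1553   0.3543 -33.4066]
tray [0.5178 0.2067] yaw -0.6583853455360034 sides 0.28186792905010327 0.1680328639965958 conf 0.9
[297 130  30  15 164] [307.378  135.7378] [0.7107 0.0859 0.022 ]
[221 183   2  55  61] [221.8197 208.0984] [0.5211 0.3333 0.022 ]
[297 186  14  13 148] [303.1689 192.0541] [0.5482 0.109  0.022 ]
```

Cap5 stands in the tray at (0.548, 0.109). Now cap4.

```bash

python3 -m pendant '[[[2.2,0.7,0,-0.002,0.012,0.017,0],[1.8,0.5,0.5,0,0.002,0,0],[0,0,2.5,0,0,0,0],[0,0,2.2,0,0,0,0],[0,0,0,0,0,0,0]]]' 100| sed -n '2,4p'
python3 -c "
from h import *
capgo(4,.07,.0915)"
```

```text
ee_pos: [0.4011, -0.1988, 0.1124]
tcp_rot: [179.9, 0.1, -173.2]
wrist_force: [-0.5, 0.5, -2.7]
now [ 0.4011 -0.1988  0.1124] [ 179.9417    0.066  -173.1667] t 20.77 need cm [-0.3045 -0.2844  2.0908] rot [ 0.001   0.0012 -0.0029] F [-0.5161  0.5101 -2.7474] open 0.0144 q [-26.4245  -9.8064 -17.3427  82.4405   0.0849 -33.2578]
```

```bash

python3 -m pendant '[[[0,-0.28,1.2,0.001,0.001,-0.003,0],[0,0,0.8,0,0,0,0],[0,0,0.1,0,0,0,0],[0,0,0,0,0,0,0]]]' 100| sed -n '2,4p'
python3 -c "
from h import *
capgo(4,0,.0915)"
```

```text
ee_pos: [0.4022, -0.1994, 0.0928]
tcp_rot: [180.0, 0.1, -172.8]
wrist_force: [-0.0, -0.7, -1.4]
now [ 0.4022 -0.1994  0.0928] [ 179.9943    0.0629 -172.8091] t 21.1 need cm [-7.2015 -0.2361  0.1396] rot [0.0001 0.0011 0.0033] F [-0.0254 -0.6671 -1.4129] open 0.0147 q [-26.3985  -9.4332 -19.1857  80.1983   0.0396 -33.5893]
```

```bash

python3 -m pendant '[[[-1.4,-0.2,0.15,0,0.001,0.003,0],[-1.4,0,0.2,0,0,0,0],[-0.5,0,0.2,0,0,0,0]]]' 100| sed -n '2,4p'
python3 -c "
from h import *
capgo(4,0,.091)"
```

```text
ee_pos: [0.4369, -0.1972, 0.0908]
tcp_rot: [-179.9, 0.2, -173.0]
wrist_force: [0.7, -1.0, -2.4]
now [ 0.4369 -0.1972  0.0908] [-179.9017    0.185  -173.0111] t 21.35 need cm [-3.7282 -0.0086 -0.0073] rot [-0.0017  0.0032 -0.0002] F [ 0.6834 -1.0372 -2.3839] open 0.0149 q [-24.2982  -5.3237 -15.7279  79.3866   0.0121 -31.2869]
```

```bash

python3 -m pendant '[[[-1.3,0,0.15,-0.001,0.002,0,0],[-1.3,0,0.15,0,0,0,0]]]' 100| sed -n '2,4p'
python3 -m pendant '[[[-1.0,0,0.05,0,0,0,0],[0,0,0,0,0,0,0]]]' 100| sed -n '2,4p'
python3 -c "
from h import *
capgo(4,0,.091)"
```

```text
ee_pos: [0.4635, -0.1938, 0.0894]
tcp_rot: [-179.9, 0.1, -173.0]
wrist_force: [0.3, -0.3, -1.8]
ee_pos: [0.4758, -0.1922, 0.0898]
tcp_rot: [-179.9, 0.2, -172.9]
wrist_force: [0.3, -0.3, -1.4]
now [ 0.4758 -0.1922  0.0898] [-179.9002    0.1802 -172.9373] t 21.68 need cm [ 0.1935 -0.0299 -0.1219] rot [-0.0017  0.0031  0.0011] F [ 0.31   -0.309  -1.3885] open 0.0148 q [-21.9968  -0.6562 -11.3714  79.0788   0.0003 -29.0593]
```

Seated. I pull cap4 up and carry it to the tray at y = -0.033.

```bash

python3 -m pendant '[[[0,0,-0.6,0,0,0,0],[0,0,-0.6,0,0,0,0],[0,0,-0.6,0,0,0,0],[0,0,-1,0,0,0,0],[0,0,-1,0,0,0,0]]]' 100| sed -n '2,4p'
python3 -m pendant '[[[0,0,-1.5,0,0,0,0],[0,0,-1.5,0,0,0,0],[0,0,-0.5,0,0,0,0],[0,0,0,0,0,0,0]]]' 100| sed -n '2,4p'
python3 -c "
from h import *
C,y=tray()
traygo(.035,-.033,.16,(.5178,.2065),-.5)"
```

```text
ee_pos: [0.4731, -0.1917, 0.1289]
tcp_rot: [180.0, -0.1, -172.9]
wrist_force: [0.6, -0.3, -1.4]
ee_pos: [0.4733, -0.1925, 0.173]
tcp_rot: [-179.8, 0.3, -173.0]
wrist_force: [0.0, -0.4, -1.5]
tray [0.518  0.2062] yaw -0.5504292463639509 sides 0.27798247794789904 0.1630728113129999 conf 0.91
now [ 0.4731 -0.1924  0.1715] [-179.8649    0.1927 -172.9797] t 22.53 need cm [-12.6463  35.274    1.1132] rot [-0.0021  0.0035  0.1312] F [ 0.8229  0.4466 -1.795 ] open 0.0148 q [-22.1144  -1.4609  -3.1413  88.0855  -0.0242 -29.1345]
```

```bash

python3 -m pendant '[[[-1.4,3.8,0,0,0.003,0.033,0],[-1.4,3.8,0,0,0,0.033,0],[-1.3,3.8,0,0,0,0.033,0],[-1.3,3.8,0,0,0,0.033,0],[-1.2,3.8,0,0,0,0,0]]]' 100| sed -n '2,4p'
python3 -m pendant '[[[-1.2,3.8,0,0,0,0,0],[-1.1,3.8,0,0,0,0,0],[-1,3.8,0,0,0,0,0],[-1,2,0.5,0,0,0,0],[0,0,0,0,0,0,0]]]' 100| sed -n '2,4p'
python3 -c "
from h import *
traygo(.035,-.033,.105,(.5178,.2065),-.5)"
```

```text
ee_pos: [0.5275, 0.0, 0.1673]
tcp_rot: [-179.8, -0.2, 178.3]
wrist_force: [1.0, -2.0, -2.3]
ee_pos: [0.5746, 0.1462, 0.1555]
tcp_rot: [-179.8, -0.5, 178.6]
wrist_force: [0.0, -0.7, -3.0]
now [0.5746 0.1462 0.1555] [-179.7676   -0.5081  178.5582] t 23.37 need cm [1.927  2.6669 5.0585] rot [-0.004  -0.0089 -0.0164] F [ 0.0279 -0.7057 -3.0268] open 0.0151 q [14.3192 10.5735  7.8969 87.8754 -0.0856 15.7604]
```

```bash

python3 -m pendant '[[[1.9,2.6,0,-0.004,-0.009,-0.016,0],[0,0,1.5,0,0,0,0],[0,0,2,0,0,0,0],[0,0,1,0,0,0,0],[0,0,0,0,0,0,0]]]' 100| sed -n '2,4p'
python3 -c "
from h import *
traygo(.035,-.033,.0855,(.5178,.2065),-.5)"
```

```text
ee_pos: [0.5535, 0.1747, 0.1042]
tcp_rot: [-179.9, -0.3, 179.7]
wrist_force: [-0.9, -0.1, -2.1]
now [0.5535 0.1747 0.1042] [-179.874    -0.3252  179.7284] t 23.78 need cm [-0.2112 -0.1515  1.8728] rot [-0.0022 -0.0057  0.004 ] F [-0.9154 -0.1439 -2.1215] open 0.0146 q [17.5302  8.8534  0.2885 81.7833 -0.0206 17.8015]
```

```bash

python3 -m pendant '[[[-0.2,-0.1,0.8,-0.002,-0.006,0.003,0],[0,0,0.7,0,0,0,0],[0,0,0.4,0,0,0,0],[0,0,0,0,0,0,0]]]' 100| sed -n '2,4p'
python3 -m pendant '[[[1.5,0,0,0,0,0,0],[1.7,0,-0.05,0,0,0,0],[1.7,0,0,0,0,0,0],[0,0,0,0,0,0,0]]]' 100| sed -n '2,4p'
python3 -m pendant '[[[0.3,0,-2,0,0,0,0],[0,0,-3,0,0,0,0],[0,0,-2.5,0,0,0,0]]]' 100| sed -n '2,4p'
python3 - <<'E'
from h import *
capgo(3,.07,.16)
E
```

```text
ee_pos: [0.5559, 0.1717, 0.0841]
tcp_rot: [-180.0, 0.0, 179.4]
wrist_force: [0.5, 0.1, -2.2]
ee_pos: [0.5068, 0.1712, 0.0854]
tcp_rot: [-180.0, 0.1, 179.2]
wrist_force: [-0.1, 0.4, -2.0]
ee_pos: [0.5014, 0.17, 0.1586]
tcp_rot: [-179.9, -0.2, 179.2]
wrist_force: [0.9, -0.0, -1.7]
now [0.5014 0.17   0.1586] [-179.8563   -0.2305  179.228 ] t 24.7 need cm [  8.4338 -42.8069  -0.0014] rot [-0.0022 -0.0042 -0.1356] F [ 0.9066 -0.0477 -1.655 ] open 0.0146 q [18.7637  1.5593 -1.5482 87.1579 -0.0583 19.5355]
```

```bash

python3 -m pendant '[[[0.9,-3.8,0,-0.002,-0.004,-0.034,0],[1,-3.8,0,0,0,-0.034,0],[1.1,-3.8,0,0,0,-0.034,0],[1.2,-3.8,0,0,0,-0.034,0],[1.3,-3.8,0,0,0,0,0]]]' 100| sed -n '2,4p'
python3 -m pendant '[[[1.4,-3.8,0,0,0,0,0],[1.4,-3.8,0,0,0,0,0],[1.4,-3.8,0,0,0,0,0],[1.4,-3.8,0,0,0,0,0],[1.4,-3.8,0,0,0,0,0]]]' 100| sed -n '2,4p'
python3 - <<'E'
from h import *
capgo(3,.07,.115)
C,y=tray(); im=bot.camera("top")[:,:,::-1]; cv2.imwrite("pics/t11.png",im)
g=cv2.cvtColor(np.ascontiguousarray(im),cv2.COLOR_BGR2GRAY); m=(g<60).astype(np.uint8); m[:145]=0;m[280:]=0;m[:,:180]=0;m[:,345:]=0
n,l,st,ce=cv2.connectedComponentsWithStats(m)
for i in range(1,n):
    if st[i,4]>80: print(st[i],ce[i],at_z("top",ce[i],.022))
E
```

```text
ee_pos: [0.4631, -0.0229, 0.168]
tcp_rot: [179.9, 1.0, -172.0]
wrist_force: [1.2, -1.3, -1.9]
ee_pos: [0.4199, -0.2276, 0.1715]
tcp_rot: [-179.8, 1.6, -172.0]
wrist_force: [1.3, 1.0, -1.8]
now [ 0.4199 -0.2276  0.1715] [-179.773     1.5787 -171.9507] t 25.53 need cm [ 1.413  -2.7507  5.6196] rot [-0.0037  0.0276  0.0183] F [ 1.3362  1.0207 -1.7582] open 0.0149 q [-28.9241  -7.1629  -8.5225  87.2425   0.768  -36.9609]
tray [0.5167 0.2088] yaw -0.6178938186221052 sides 0.28227985008513035 0.16482028715469005 conf 0.67
[297 186  14  13 147] [303.1224 192.0408] [0.5482 0.1091 0.022 ]
[274 188  14  14 148] [280.4595 194.2973] [0.5469 0.1717 0.022 ]
```

Cap4 is in the tray at (0.547, 0.172). Now cap3.

```bash

python3 -m pendant '[[[0.8,-1.4,0,-0.003,0.02,0.018,0],[0.8,-1.4,0.5,0,0.007,0,0],[0,0,2.5,0,0,0,0],[0,0,2.5,0,0,0,0],[0,0,0,0,0,0,0]]]' 100| sed -n '2,4p'
python3 -c "
from h import *
capgo(3,.07,.0915)"
```

```text
ee_pos: [0.4102, -0.2592, 0.118]
tcp_rot: [-179.8, 0.3, -173.3]
wrist_force: [-0.7, -0.2, -2.5]
now [ 0.4102 -0.2592  0.118 ] [-179.7967    0.2701 -173.3176] t 26.1 need cm [-0.1252  0.2256  2.6481] rot [-0.0036  0.0047 -0.0056] F [-0.7416 -0.1734 -2.5106] open 0.0146 q [-32.2935  -4.9768 -12.4012  82.2378   0.0118 -38.9754]
```

```bash

python3 -m pendant '[[[0,0.2,1.5,-0.003,0.005,-0.005,0],[0,0,1.0,0,0,0,0],[0,0,0.2,0,0,0,0],[0,0,0,0,0,0,0]]]' 100| sed -n '2,4p'
python3 -c "
from h import *
capgo(3,0,.0915)"
```

```text
ee_pos: [0.4123, -0.2553, 0.0935]
tcp_rot: [-179.9, 0.1, -172.8]
wrist_force: [0.7, -0.4, -1.2]
now [ 0.4123 -0.2553  0.0935] [-179.9012    0.1166 -172.8104] t 26.43 need cm [-6.8791 -0.1689  0.2143] rot [-0.0017  0.002   0.0033] F [ 0.6803 -0.4121 -1.1702] open 0.0152 q [-31.7599  -4.5387 -14.699   79.6869  -0.0035 -38.9494]
```

```bash

python3 -m pendant '[[[-1.4,-0.2,0.2,-0.001,0.002,0.003,0],[-1.4,0,0.2,0,0,0,0],[-0.4,0,0.2,0,0,0,0]]]' 100| sed -n '2,4p'
python3 -c "
from h import *
capgo(3,0,.091)"
```

```text
ee_pos: [0.4468, -0.2533, 0.0914]
tcp_rot: [-179.8, 0.2, -173.0]
wrist_force: [-0.2, -0.4, -2.0]
now [ 0.4468 -0.2533  0.0914] [-179.7981    0.2259 -172.9814] t 26.68 need cm [-3.4295  0.0754  0.0555] rot [-0.0035  0.0039  0.0003] F [-0.1875 -0.4134 -1.968 ] open 0.0147 q [-29.5301  -0.7229 -11.2563  79.1648  -0.0277 -36.5484]
```

```bash

python3 -m pendant '[[[-1.2,0.05,0.15,-0.003,0.002,0,0],[-1.2,0,0.15,0,0,0,0]]]' 100| sed -n '2,4p'
python3 -m pendant '[[[-0.9,0,0.05,0,0,0,0],[0,0,0,0,0,0,0]]]' 100| sed -n '2,4p'
python3 -c "
from h import *
capgo(3,0,.091)"
```

```text
ee_pos: [0.472, -0.2497, 0.0899]
tcp_rot: [-179.9, 0.2, -173.0]
wrist_force: [-0.4, -0.0, -2.0]
ee_pos: [0.4838, -0.2481, 0.0896]
tcp_rot: [-179.9, 0.2, -172.9]
wrist_force: [-0.3, 0.6, -1.3]
now [ 0.4838 -0.2481  0.0896] [-179.8907    0.2209 -172.8719] t 27.02 need cm [ 0.3022  0.0138 -0.1444] rot [-0.0019  0.0039  0.0022] F [-0.2567  0.5559 -1.2694] open 0.0152 q [-27.1672   3.4593  -7.1984  79.0982   0.0342 -34.295 ]
```

```bash

python3 -m pendant '[[[0.2,0,-0.6,0,0,0,0],[0,0,-0.6,0,0,0,0],[0,0,-0.6,0,0,0,0],[0,0,-1,0,0,0,0],[0,0,-1,0,0,0,0]]]' 100| sed -n '2,4p'
python3 -m pendant '[[[0,0,-1.5,0,0,0,0],[0,0,-1.5,0,0,0,0],[0,0,-0.5,0,0,0,0],[0,0,0,0,0,0,0]]]' 100| sed -n '2,4p'
python3 -m pendant '[[[-1.2,3.8,0,0,0.003,0.033,0],[-1.1,3.8,0,0,0,0.033,0],[-1,3.8,0,0,0,0.033,0],[-0.9,3.8,0,0,0,0.033,0],[-0.8,3.8,0,0,0,0,0]]]' 100| sed -n '2,4p'
python3 -m pendant '[[[-0.8,3.8,0,0,0,0,0],[-0.8,3.8,0,0,0,0,0],[-0.8,3.8,0,0,0,0,0],[-0.8,3.8,0,0,0,0,0],[-0.8,3.8,0,0,0,0,0]]]' 100| sed -n '2,4p'
python3 -c "
from h import *
C,y=tray()
traygo(.035,.029,.15,(.5178,.2065),-.5)"
```

```text
ee_pos: [0.4792, -0.2477, 0.1277]
tcp_rot: [179.9, -0.1, -172.8]
wrist_force: [0.6, 0.3, -2.0]
ee_pos: [0.4794, -0.2487, 0.1719]
tcp_rot: [-179.8, 0.3, -172.9]
wrist_force: [0.8, 0.4, -1.9]
ee_pos: [0.5191, -0.0574, 0.1725]
tcp_rot: [-179.7, 0.3, 178.3]
wrist_force: [0.9, -0.6, -2.0]
ee_pos: [0.5642, 0.1407, 0.1716]
tcp_rot: [-179.7, 0.4, 178.2]
wrist_force: [0.4, -0.6, -2.1]
tray [0.519  0.2922] yaw -89.97373465339305 sides 0.10054073941112003 0.16600105167857718 conf 0.91
now [0.5646 0.1437 0.1707] [-179.7172    0.379   178.533 ] t 28.7 need cm [1.1003 9.1337 2.0156] rot [-0.005   0.0066 -0.0169] F [-1.0491 -0.8635 -2.0586] open 0.0151 q [14.4623  8.3404  7.0392 88.412  -0.376  15.9293]
```

```bash

python3 -m pendant '[[[0.4,3.1,0,-0.005,0.006,-0.016,0],[0.4,3.1,0,0,0,0,0],[0.4,2.9,1,0,0,0,0],[0,0,2,0,0,0,0],[0,0,0,0,0,0,0]]]' 100| sed -n '2,4p'
python3 -c "
from h import *
traygo(.035,.029,.105,(.5178,.2065),-.5)"
```

```text
ee_pos: [0.5532, 0.2389, 0.1387]
tcp_rot: [-180.0, 0.0, 179.6]
wrist_force: [-0.4, -1.5, -3.8]
now [0.5532 0.2389 0.1387] [-179.9606    0.0148  179.5683] t 29.12 need cm [-0.2828 -0.3736  3.3712] rot [-0.0007  0.0003  0.0012] F [-0.398  -1.5279 -3.7503] open 0.0147 q [23.3795 11.3417  6.9329 85.5936 -0.042  23.8112]
```

```bash

python3 -m pendant '[[[-0.25,-0.3,1.8,0,0,0,0],[0,0,1.8,0,0,0,0],[0,0,1,0,0,0,0],[0,0,0.7,0,0,0,0],[0,0,0,0,0,0,0]]]' 100| sed -n '2,4p'
python3 -c "
from h import *
traygo(.035,.029,.085,(.5178,.2065),-.5)"
```

```text
ee_pos: [0.556, 0.2333, 0.0862]
tcp_rot: [-180.0, 0.1, 179.5]
wrist_force: [-0.1, -1.0, -2.2]
now [0.556  0.2333 0.0862] [-179.9531    0.0691  179.4871] t 29.53 need cm [-0.0006  0.1868  0.124 ] rot [-0.0008  0.0012 -0.0002] F [-0.0941 -1.042  -2.1669] open 0.015 q [22.7955 11.7562  1.6221 79.821  -0.0704 23.3084]
```

```bash

python3 -m pendant '[[[1.5,0,0,0,0,0,0],[1.7,0,-0.05,0,0,0,0],[1.7,0,0,0,0,0,0],[0,0,0,0,0,0,0]]]' 100| sed -n '2,4p'
python3 -m pendant '[[[0.3,0,-2,0,0,0,0],[0,0,-3,0,0,0,0],[0,0,-2.5,0,0,0,0]]]' 100| sed -n '2,4p'
python3 -m pendant '[[[0.9,-3.8,0,-0.002,0.004,-0.033,0],[1,-3.8,0,0,0.004,-0.033,0],[1.1,-3.8,0,0,0.004,-0.033,0],[1.2,-3.8,0,0,0.004,-0.033,0],[1.2,-3.8,0,0,0.004,0,0]]]' 100| sed -n '2,4p'
python3 -m pendant '[[[1.2,-3.8,0,0,0.003,0,0],[1.2,-3.8,0,0,0.003,0,0],[1.2,-3.8,0,0,0.003,0,0],[1.2,-3.8,0,0,0.003,0,0],[1.2,-3.8,0,0,0.003,0,0]]]' 100| sed -n '2,4p'
python3 -c "
from h import *
capgo(2,.07,.15)"
```

```text
ee_pos: [0.5071, 0.2319, 0.0896]
tcp_rot: [-180.0, 0.2, 179.3]
wrist_force: [-0.6, 0.9, -1.2]
ee_pos: [0.5019, 0.2301, 0.1646]
tcp_rot: [-179.8, -0.1, 179.2]
wrist_force: [1.2, 0.2, -1.7]
ee_pos: [0.4634, 0.0372, 0.1769]
tcp_rot: [179.7, -0.2, -172.3]
wrist_force: [1.4, -0.0, -2.1]
ee_pos: [0.4282, -0.1687, 0.1842]
tcp_rot: [180.0, -0.4, -172.3]
wrist_force: [1.2, 1.0, -1.1]
now [ 0.4282 -0.1687  0.1842] [ 179.9853   -0.3754 -172.2987] t 30.95 need cm [  2.901  -14.1091   3.4367] rot [ 0.0002 -0.0066  0.0122] F [ 1.2401  1.0069 -1.1161] open 0.0144 q [-21.401   -7.6583  -7.5422  90.4512  -0.1698 -29.1018]
```

```bash

python3 -m pendant '[[[0.8,-3.6,0.5,0,-0.006,0.012,0],[0.8,-3.6,0.5,0,0,0,0],[0.8,-3.6,0.5,0,0,0,0],[0.7,-3.3,1.5,0,0,0,0],[0,0,0,0,0,0,0]]]' 100| sed -n '2,4p'
python3 - <<'E'
from h import *
capgo(2,.07,.115)
C,y=tray(); im=bot.camera("top")[:,:,::-1]; cv2.imwrite("pics/t12.png",im)
g=cv2.cvtColor(np.ascontiguousarray(im),cv2.COLOR_BGR2GRAY); m=(g<60).astype(np.uint8); m[:145]=0;m[280:]=0;m[:,:180]=0;m[:,345:]=0
n,l,st,ce=cv2.connectedComponentsWithStats(m)
for i in range(1,n):
    if st[i,4]>80: print(st[i],ce[i],at_z("top",ce[i],.022))
E
```

```text
ee_pos: [0.4122, -0.3295, 0.161]
tcp_rot: [-179.4, 0.5, -173.5]
wrist_force: [-0.3, -0.2, -2.3]
now [ 0.4122 -0.3295  0.161 ] [-179.4385    0.4978 -173.4788] t 31.37 need cm [-0.7374  1.6704  4.5867] rot [-0.0098  0.0086 -0.0084] F [-0.2809 -0.1812 -2.2631] open 0.015 q [-38.6095   0.2954  -2.5687  86.3867  -0.0433 -45.1286]
tray [0.5179 0.205 ] yaw -1.18058589632897 sides 0.27881633567746034 0.16524175364936966 conf 0.86
[297 186  14  13 148] [303.1689 192.0541] [0.5482 0.109  0.022 ]
[251 188  14  14 147] [257.7007 194.6599] [0.5508 0.2341 0.022 ]
[274 188  14  14 149] [280.4295 194.2617] [0.547  0.1718 0.022 ]
```

Three caps are in the tray. The last one is cap2.

```bash

python3 -m pendant '[[[-0.4,1.6,1,-0.008,0.008,-0.008,0],[0,0,2.5,0,0,0,0],[0,0,2,0,0,0,0],[0,0,0,0,0,0,0]]]' 100| sed -n '2,4p'
python3 -c "
from h import *
capgo(2,.07,.0915)"
```

```text
ee_pos: [0.4191, -0.3057, 0.1127]
tcp_rot: [-179.6, 0.5, -172.6]
wrist_force: [-1.6, 0.6, -1.6]
now [ 0.4191 -0.3057  0.1127] [-179.6397    0.5244 -172.6045] t 31.85 need cm [ 0.2006 -0.6396  2.1273] rot [-0.0063  0.0092  0.0069] F [-1.6072  0.6228 -1.6269] open 0.0145 q [-36.1677  -0.6294  -8.8059  81.1953   0.1003 -43.5609]
```

```bash

python3 -m pendant '[[[0,-0.6,1.2,-0.006,0.009,0.007,0],[0,0,0.8,0,0,0,0],[0,0,0.2,0,0,0,0],[0,0,0,0,0,0,0]]]' 100| sed -n '2,4p'
python3 -c "
from h import *
capgo(2,0,.0915)"
```

```text
ee_pos: [0.4223, -0.3107, 0.0932]
tcp_rot: [-179.9, 0.1, -172.8]
wrist_force: [-0.1, 0.9, -1.2]
now [ 0.4223 -0.3107  0.0932] [-179.8556    0.1459 -172.8093] t 32.18 need cm [-6.5677 -0.1485  0.1871] rot [-0.0025  0.0026  0.0033] F [-0.077   0.8895 -1.194 ] open 0.0152 q [-36.3406   0.7941  -9.5412  79.4594  -0.0042 -43.5311]
```

```bash

python3 -m pendant '[[[-1.3,-0.2,0.2,-0.002,0.002,0.003,0],[-1.3,0,0.2,0,0,0,0],[-0.4,0,0.2,0,0,0,0]]]' 100| sed -n '2,4p'
python3 -c "
from h import *
capgo(2,0,.091)"
```

```text
ee_pos: [0.4537, -0.3096, 0.0895]
tcp_rot: [-179.9, 0.1, -173.1]
wrist_force: [-0.1, 0.5, -2.0]
now [ 0.4537 -0.3096  0.0895] [-179.865     0.1466 -173.0653] t 32.43 need cm [-3.4341  0.1551 -0.1459] rot [-0.0024  0.0026 -0.0011] F [-0.0856  0.4805 -1.9624] open 0.0147 q [-34.3069   4.2622  -6.3638  79.1748  -0.0049 -41.2415]
```

```bash

python3 -m pendant '[[[-1.0,0.15,0,-0.002,0.002,0,0],[-1.1,0,0.1,0,0,0,0]]]' 100| sed -n '2,4p'
python3 -m pendant '[[[-0.9,0,0.05,0,0,0,0],[0,0,0,0,0,0,0]]]' 100| sed -n '2,4p'
python3 -c "
from h import *
capgo(2,0,.091)"
```

```text
ee_pos: [0.4754, -0.3055, 0.0889]
tcp_rot: [-180.0, 0.0, -173.1]
wrist_force: [0.2, -0.5, -1.3]
ee_pos: [0.4873, -0.3037, 0.0883]
tcp_rot: [-180.0, 0.1, -173.0]
wrist_force: [-1.1, 1.1, -1.4]
now [ 0.4873 -0.3037  0.0883] [-179.9647    0.0627 -173.0089] t 32.77 need cm [-0.0237 -0.02   -0.2718] rot [-0.0006  0.0011 -0.0002] F [-1.0562  1.1115 -1.3979] open 0.0147 q [-31.94     7.796   -2.6582  79.4748   0.0119 -38.931 ]
```

```bash

python3 -m pendant '[[[0,0,-0.6,0,0,0,0],[0,0,-0.6,0,0,0,0],[0,0,-0.6,0,0,0,0],[0,0,-1,0,0,0,0],[0,0,-1,0,0,0,0]]]' 100| sed -n '2,4p'
python3 -m pendant '[[[0,0,-1.5,0,0,0,0],[0,0,-1.5,0,0,0,0],[0,0,-0.5,0,0,0,0],[0,0,0,0,0,0,0]]]' 100| sed -n '2,4p'
python3 -m pendant '[[[-1.1,3.8,0,0,0.003,0.033,0],[-1.0,3.8,0,0,0,0.033,0],[-0.8,3.8,0,0,0,0.033,0],[-0.7,3.8,0,0,0,0.033,0],[-0.7,3.8,0,0,0,0,0]]]' 100| sed -n '2,4p'
python3 -m pendant '[[[-0.6,3.8,0,0,0,0,0],[-0.6,3.8,0,0,0,0,0],[-0.6,3.8,0,0,0,0,0],[-0.6,3.8,0,0,0,0,0],[-0.6,3.8,0,0,0,0,0]]]' 100| sed -n '2,4p'
python3 -c "
from h import *
traygo(.035,.091,.15,(.5178,.2065),-.5)"
```

```text
ee_pos: [0.4857, -0.3028, 0.126]
tcp_rot: [179.8, -0.3, -173.0]
wrist_force: [0.5, -0.3, -1.8]
ee_pos: [0.4861, -0.304, 0.1702]
tcp_rot: [-179.9, 0.1, -173.0]
wrist_force: [0.4, -0.4, -2.5]
ee_pos: [0.5188, -0.1132, 0.1704]
tcp_rot: [-179.7, 0.1, 178.3]
wrist_force: [1.5, -1.5, -2.5]
ee_pos: [0.5538, 0.0849, 0.1697]
tcp_rot: [-179.7, 0.2, 178.1]
wrist_force: [0.8, 0.3, -1.6]
now [0.5538 0.0849 0.1697] [-179.709     0.2433  178.1363] t 34.35 need cm [ 0.4222 21.2383  1.8604] rot [-0.0051  0.0042 -0.0238] F [ 0.8419  0.3112 -1.629 ] open 0.0147 q [ 8.8795  5.3625  3.6667 88.1194 -0.3312 10.7433]
```

```bash

python3 -m pendant '[[[0,3.8,0,-0.005,0.004,-0.024,0],[0,3.8,0,0,0,0,0],[0,3.8,0,0,0,0,0],[0,3.8,0,0,0,0,0],[0,3.6,0.5,0,0,0,0]]]' 100| sed -n '2,4p'
python3 -m pendant '[[[0,1.5,1,0,0,0,0],[0,0,2,0,0,0,0],[0,0,0,0,0,0,0]]]' 100| sed -n '2,4p'
python3 -c "
from h import *
traygo(.035,.091,.105,(.5178,.2065),-.5)"
```

```text
ee_pos: [0.5554, 0.2827, 0.1645]
tcp_rot: [180.0, 0.1, 179.6]
wrist_force: [0.4, -0.4, -2.5]
ee_pos: [0.5539, 0.306, 0.131]
tcp_rot: [179.9, 0.0, -180.0]
wrist_force: [-1.0, -0.8, -2.8]
now [0.5539 0.306  0.131 ] [ 179.9107    0.0436 -179.9915] t 35.02 need cm [-0.2675 -0.8894  2.5992] rot [0.0016 0.0008 0.0089] F [-0.9995 -0.7607 -2.8158] open 0.0148 q [28.8941 15.4857 11.0045 85.4374  0.0572 28.8856]
```

```bash

python3 -m pendant '[[[-0.25,-0.8,1.6,0.001,0,0.008,0],[0,0,1.4,0,0,0,0],[0,0,0.8,0,0,0,0],[0,0,0.6,0,0,0,0],[0,0,0,0,0,0,0]]]' 100| sed -n '2,4p'
python3 -c "
from h import *
traygo(.035,.091,.085,(.5178,.2065),-.5)"
```

```text
ee_pos: [0.5565, 0.2952, 0.0866]
tcp_rot: [-180.0, 0.0, 179.4]
wrist_force: [-0.3, -0.5, -1.7]
now [0.5565 0.2952 0.0866] [-179.9846    0.0269  179.4446] t 35.43 need cm [-0.0093  0.1976  0.163 ] rot [-0.0003  0.0005 -0.001 ] F [-0.2808 -0.5372 -1.7146] open 0.0146 q [27.9561 15.4705  6.0892 80.6024 -0.0264 28.5115]
```

```bash

python3 -m pendant '[[[1.5,0,0,0,0,0,0],[1.7,0,-0.05,0,0,0,0],[1.7,0,0,0,0,0,0],[0,0,0,0,0,0,0]]]' 100| sed -n '2,4p'
python3 -m pendant '[[[0.3,0,-2,0,0,0,0],[0,0,-3,0,0,0,0],[0,0,-2.5,0,0,0,0]]]' 100| sed -n '2,4p'
python3 -m pendant '[[[0.8,-3.8,0,0,0.002,0.014,0],[0.8,-3.8,0,0,0.002,0.014,0],[0.8,-3.8,0,0,0.002,0.014,0],[0.8,-3.8,0,0,0.002,0.014,0]]]' 100| sed -n '2,4p'
python3 -c "
from h import *
need([.4559,.0743,.18],176.2)"
```

```text
ee_pos: [0.5076, 0.294, 0.0897]
tcp_rot: [180.0, 0.1, 179.2]
wrist_force: [0.4, -0.0, -1.7]
ee_pos: [0.5024, 0.2921, 0.1641]
tcp_rot: [-179.8, -0.1, 179.2]
wrist_force: [-0.1, 0.4, -1.2]
ee_pos: [0.4701, 0.1433, 0.1741]
tcp_rot: [179.7, 0.2, 176.3]
wrist_force: [0.4, -0.2, -1.5]
now [0.4701 0.1433 0.1741] [179.6923   0.2335 176.34  ] t 36.35 need cm [ 0.9766 -6.976  -0.6271] rot [0.0054 0.0041 0.0025] F [ 0.396  -0.159  -1.5368] open 0.0151 q [16.835  -4.1551 -5.4421 88.3866  0.2064 20.4949]
```

```bash

python3 -m pendant '[[[0.8,-3.5,-0.4,0.005,0.004,0.003,0],[0.6,-3.0,0,0,0,0,0],[0,0,0,0,0,0,0],[0,0,0,0,0,0,0]]]' 100| sed -n '2,4p'
python3 - <<'E'
from h import *
need([.4559,.0043,.18],176.2)
o=bot.get_obs(); w=bot.camera("wrist")[:,:,::-1]; cv2.imwrite("pics/w13.png",w)
uv=proj("wrist",(.447,.004,.03),o); print(uv)
for n in ("pocket",): print([(r["uv"],round(r["confidence"],2),at_z("wrist",r["uv"],0,o)) for r in bot.mark_of("wrist",n)])
u,v=map(int,uv); x0,y0=max(u-60,0),max(v-55,0); print(x0,y0)
a=cv2.resize(w[y0:y0+110,x0:x0+140],(700,550),interpolation=cv2.INTER_CUBIC); cv2.imwrite("pics/w13c.png",a)
E
```

```text
ee_pos: [0.4509, 0.0698, 0.1837]
tcp_rot: [180.0, 0.5, 175.7]
wrist_force: [0.6, 0.6, -1.7]
now [0.4509 0.0698 0.1837] [179.992    0.4806 175.6984] t 36.68 need cm [-0.9886 -6.4891  0.3805] rot [ 0.0001  0.0084 -0.0088] F [ 0.5725  0.5922 -1.7174] open 0.0146 q [ 8.8576 -9.03   -8.8065 89.7536 -0.1016 13.1587]
[255.2758 186.588 ]
[([260.4, 176.9], 0.87, array([0.4439, 0.0042, 0.    ]))]
195 131
```

View pics/w13c.png

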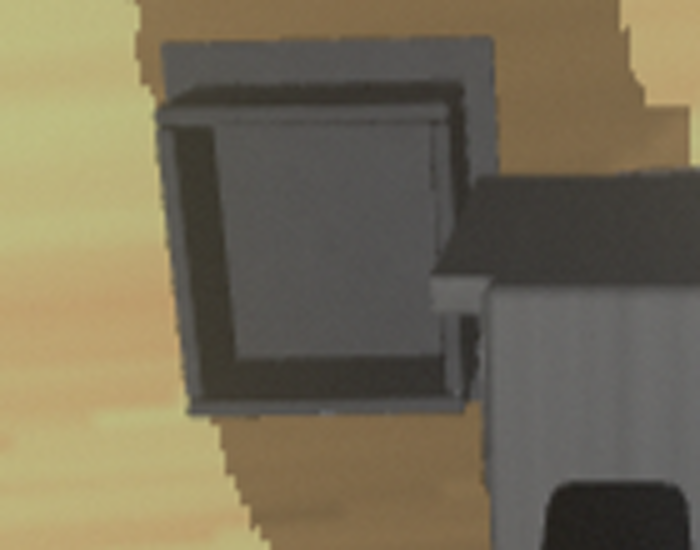

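The crop shows the empty pocket's rim, with outer corners at about (158,108), (450,104), (463,411) and (188,413) in the crop.

```bash
python3 - <<'E'
from h import *
o=bot.get_obs(); a=np.array([at_z("wrist",(195+x/5,131+y/5),.034,o)[:2] for x,y in ((158,108),(450,104),(463,411),(188,413))])
print(a,a.mean(0)); s=np.diff(np.vstack([a,a[:1]]),axis=0); print(np.linalg.norm(s,axis=1),np.degrees(np.arctan2(s[:,1],s[:,0])))
f=np.array([at_z("wrist",(195+x/5,131+y/5),.004,o)[:2] for x,y in ((215,122),(437,118),(235,359),(443,354))]);print(f)
E
```

```text
[[ 0.4096 -0.0172]
 [ 0.4131  0.0403]
 [ 0.4774  0.036 ]
 [ 0.4736 -0.0218]] [0.4434 0.0093]
[0.0576 0.0645 0.0579 0.0641] [ 86.5792  -3.7524 -93.7437 175.9283]
[[ 0.4176 -0.0149]
 [ 0.4202  0.0334]
 [ 0.4719 -0.0189]
 [ 0.4742  0.0288]]
```

```bash

python3 -m pendant '[[[-0.5,-3.2,0,0,0.008,-0.009,0],[-0.5,-3.0,0,0,0,0,0],[0,0,2,0,0,0,0],[0,0,0,0,0,0,0]]]' 100| sed -n '2,4p'
python3 -c "
from h import *
need([.456,.0062,.13],176.2)"
```

```text
ee_pos: [0.4596, 0.0102, 0.1641]
tcp_rot: [179.9, 0.1, 176.8]
wrist_force: [-0.3, 0.5, -3.0]
now [0.4596 0.0102 0.1641] [179.9268   0.1148 176.7861] t 37.12 need cm [ 0.3411 -0.4227  3.406 ] rot [0.0013 0.002  0.0102] F [-0.3454  0.5215 -3.0181] open 0.0148 q [  1.2304  -8.3445 -10.3725  87.8519   0.0641   4.4443]
```

```bash

python3 -m pendant '[[[0.3,-0.42,1.5,0.001,0.002,0.01,0],[0,0,1.5,0,0,0,0],[0,0,1.2,0,0,0,0],[0,0,0,0,0,0,0]]]' 100| sed -n '2,4p'
python3 -c "
from h import *
need([.456,.0062,.083],176.2)"
```

```text
ee_pos: [0.4582, 0.0093, 0.1225]
tcp_rot: [180.0, 0.1, 176.4]
wrist_force: [-0.1, -0.6, -1.8]
now [0.4582 0.0093 0.1225] [179.9503   0.0591 176.4333] t 37.45 need cm [ 0.2078 -0.329   3.9534] rot [0.0009 0.001  0.0041] F [-0.1097 -0.6417 -1.7842] open 0.0145 q [  1.1376  -8.4394 -15.0332  83.3432   0.0447   4.7044]
```

```bash

python3 -m pendant '[[[0.2,-0.33,0,0,0.001,0.004,0],[0,0,0,0,0,0,0],[0,0,0,0,0,0,0]]]' 100| sed -n '2,4p'
python3 -c "
from h import *
need([.456,.0062,.083],176.2)"
python3 -m pendant '[[[0,0,0.6,0,0,0,0]]]' 100| sed -n '2,4p'
python3 -m pendant '[[[0,0,0.5,0,0,0,0]]]' 100| sed -n '2,4p'
```

```text
ee_pos: [0.4564, 0.0077, 0.124]
tcp_rot: [179.9, 0.0, 176.4]
wrist_force: [-0.0, 0.1, -1.0]
now [0.4564 0.0077 0.124 ] [179.9385   0.01   176.3622] t 37.7 need cm [ 0.0311 -0.1529  4.1002] rot [0.0011 0.0002 0.0028] F [-0.0249  0.0661 -1.0424] open 0.0144 q [  0.924   -8.6577 -15.0638  83.579    0.0605   4.5619]
ee_pos: [0.4572, 0.0078, 0.1196]
tcp_rot: [179.9, 0.2, 176.4]
wrist_force: [-0.3, 0.3, -2.4]
ee_pos: [0.4576, 0.0079, 0.1147]
tcp_rot: [179.9, 0.2, 176.4]
wrist_force: [-0.1, -0.5, -1.5]
```

```bash

python3 -m pendant '[[[0.15,-0.15,0.4,0,0.002,0.002,0]]]' 100| sed -n '2,4p'
python3 -m pendant '[[[0,0,0.5,0,0,0,0]]]' 100| sed -n '2,4p'
python3 -m pendant '[[[0,0,0.5,0,0,0,0]]]' 100| sed -n '2,4p'
```

```text
ee_pos: [0.4563, 0.0067, 0.1106]
tcp_rot: [179.9, 0.1, 176.3]
wrist_force: [0.4, -0.0, -1.5]
ee_pos: [0.4563, 0.0065, 0.1053]
tcp_rot: [179.9, 0.1, 176.3]
wrist_force: [-0.3, -0.6, -0.7]
ee_pos: [0.4562, 0.0064, 0.0998]
tcp_rot: [179.9, 0.1, 176.3]
wrist_force: [0.8, 0.1, -1.7]
```

In past the rim with no force. I go on down.

```bash

python3 -m pendant '[[[0,0,0.6,0,0,0,0],[0,0,0.5,0,0,0,0]]]' 100| sed -n '2,4p'
python3 -m pendant '[[[0,0,0.4,0,0,0,0]]]' 100| sed -n '2,4p'
python3 -m pendant '[[[0,0,0.2,0,0,0,0]]]' 100| sed -n '2,4p'
python3 -m pendant '[[[0,0,0.1,0,0,0,0]]]' 100| sed -n '2,4p'
python3 -m pendant '[[[0,0,0.1,0,0,0,0]]]' 100| sed -n '2,4p'
```

```text
ee_pos: [0.456, 0.0063, 0.0873]
tcp_rot: [179.9, 0.1, 176.2]
wrist_force: [0.1, -0.3, -2.2]
ee_pos: [0.4558, 0.0063, 0.0824]
tcp_rot: [179.9, 0.1, 176.2]
wrist_force: [0.1, 0.8, -2.6]
ee_pos: [0.4565, 0.0065, 0.082]
tcp_rot: [179.9, 0.2, 176.2]
wrist_force: [-9.5, 2.2, 36.8]
ee_pos: [0.4568, 0.0065, 0.0821]
tcp_rot: [179.9, 0.3, 176.2]
wrist_force: [-3.9, 0.1, 6.3]
ee_pos: [0.4569, 0.0065, 0.0821]
tcp_rot: [179.9, 0.4, 176.2]
wrist_force: [-5.1, -0.4, 8.8]
```

On the floor, at the same height as when it was gripped. I release and lift.

```bash

python3 -m pendant '[[[0,0,-0.02,0,0,0,0],[0,0,0,0,0,0,15],[0,0,0,0,0,0,40],[0,0,0,0,0,0,70],[0,0,0,0,0,0,100]]]' 40| sed -n '2,5p'
python3 -m pendant '[[[0,0,0,0,0,0,100],[0,0,0,0,0,0,100],[0,0,-1.5,0,0,0,100],[0,0,-2.5,0,0,0,100],[0,0,-3.5,0,0,0,100]]]' | sed -n '2,5p'
python3 -m pendant '[[[0,0,-4,0,0,0,100],[0,0,-4,0,0,0,100],[4,0,-2,0,0,0,100],[4,0,0,0,0,0,100],[4,0,0,0,0,0,100]]]' | sed -n '2,5p'
python3 - <<'E'
from h import *
im=bot.camera("scene")[:,:,::-1]; t=bot.camera("top")[:,:,::-1]; w=bot.camera("wrist")[:,:,::-1]
for n,x in (("s14",im),("t14",t),("w14",w)): cv2.imwrite(f"pics/{n}.png",x)
a=cv2.resize(im[110:310,210:450],(480,400),interpolation=cv2.INTER_CUBIC); b=cv2.resize(w,(640,400))[:,200:520]
cv2.imwrite("pics/c14.png",np.hstack([a,b])); need([.4,0,.3],176)
E
```

```text
ee_pos: [0.4572, 0.0065, 0.0823]
tcp_rot: [179.9, 0.4, 176.2]
wrist_force: [0.0, -0.5, 0.2]
opening: 0.0503
ee_pos: [0.4532, 0.0063, 0.152]
tcp_rot: [179.9, -0.3, 176.2]
wrist_force: [1.0, -1.0, -0.3]
opening: 0.0855
ee_pos: [0.3405, 0.0137, 0.2581]
tcp_rot: [179.9, -0.2, 176.2]
wrist_force: [-1.2, -0.2, 0.7]
opening: 0.0852
now [0.3397 0.0138 0.2589] [179.8972   0.0186 176.2152] t 40.02 need cm [-6.1119 -0.9711 -4.1144] rot [0.0018 0.0003 0.0038] F [ 0.7299 -0.9992  0.6616] open 0.0855 q [  2.2419 -22.5461 -10.8913 101.6255   0.1003   6.0267]
```

View pics/c14.png

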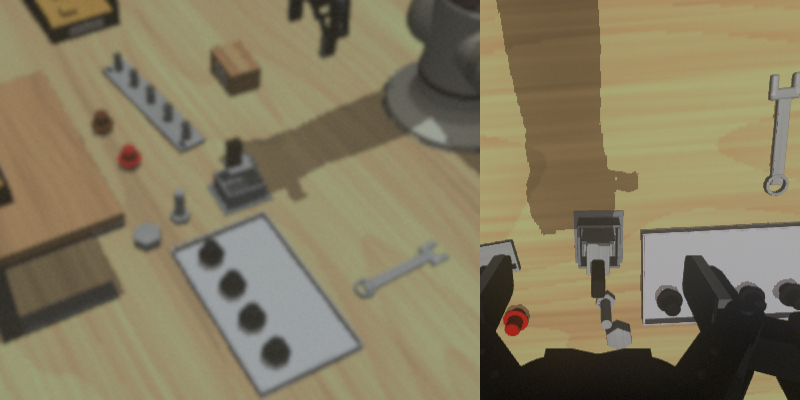

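Five bare studs, four caps standing in the tray, the puller upright in its pocket, bystanders in place and the arm clear. If the lamp were still off, pulling the caps would already have failed the run, so checking it again now would change nothing. I hand in.

```bash
python3 -c "
from workcell import bot
print(bot.job_done())"
```

```text
the job is handed in; nothing more can be done
None
```

I handed the job in at about 40 s of robot time. The lamp switch is pushed in, and all four caps on the rail (studs 2–5; stud 1 was bare) were pulled with the puller and stand in the tray. The puller is back in its pocket.

**Final pictures:** They show five bare studs, four caps upright in the tray, the puller standing in its pocket and the arm clear. The bystanders and the red and brown look-alike caps look unmoved. The puller reached the pocket floor at the same height it was gripped at (82 mm), so it did not slip in the grip.

**Lamp (by touch only):** I never saw the lamp or its button. With a prong under the button, the fork stopped hard 0.5–1 mm below where the lip stops it. A second push met no 5 N travel, which fits a switch that is fully in. The 0.5–1 mm is slightly less than the 1 mm expected, and small tilts of the tool blur it.

**Disagreements along the way:**
- **Tray:** it was knocked about 35 mm during the run; I measured it again and used the new position.
- **Pocket:** my y estimates ranged from 4 to 9 mm, so I aimed in between, and the puller went in without side force.

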